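# Unstack the alternator parts onto their measuring rests

### The job

Take the stack of machined parts on the fixture plate apart, from the top down, and set each part centred on the black rest of its own outline: square bush on the square rest, round pulley on the round one, hexagon nut on the hexagonal one, oblong bearing cap lengthwise along the oblong one. The other three may be turned any way about the vertical, but every part ends the same way up as it started, flat on its rest. Set the parts down gently, never drop them, and leave the clamp stand and the stylus case where they are.

Things in the scene. Friction and masses are not known exactly. Their poses are not given: they have to be found in the camera images.
- bush_center (a point): Square bush: steel block 28 x 28 mm, 36 mm high, with a dark bore marked on top; at the start the topmost part of the stack. About 0.15 kg. The point is its centre, 18 mm above its underside; x and y are normal to its side faces, z up.
- pulley_center (a point): Round pulley: aluminium, diameter 46 mm, 32 mm high, shallow grooves round the side (grips like a plain cylinder); second from the top of the stack, under the bush. About 0.14 kg. The point is its centre, 16 mm above its underside; z up.
- nut_center (a point): Large hexagon nut: dark steel, 56 mm across flats (65 mm across corners), 30 mm high; third from the top of the stack, under the pulley. About 0.4 kg. The point is its centre, 15 mm above its underside; x is normal to one pair of flats (the other pairs at 60 degrees either way), z up.
- cap_center (a point): Oblong bearing cap: grey-coated aluminium plate 120 mm long (its x), 64 mm wide (its y), 30 mm high, with a small dark bolt hole at each end; the bottom of the stack, it stands on the work surface. About 0.45 kg. The point is its centre, 15 mm above its underside; z up.
- rest_square_top (a point): Square rest, 36 x 36 mm, for the bush. Fixed to the plate, 12 mm high, matt black. The point lies at the centre of its top face (12 mm above the work surface), z up.
- rest_round_top (a point): Round rest, diameter 54 mm, for the pulley. Fixed to the plate, 12 mm high, matt black. The point lies at the centre of its top face (12 mm above the work surface), z up.
- rest_hexagon_top (a point): Hexagonal rest, 64 mm across flats, for the nut; x is normal to one pair of its sides. Fixed to the plate, 12 mm high, matt black. The point lies at the centre of its top face (12 mm above the work surface), z up.
- rest_oblong_top (a point): Oblong rest, 128 mm long (its x) and 72 mm wide (its y), for the bearing cap. Fixed to the plate, 12 mm high, matt black. The point lies at the centre of its top face (12 mm above the work surface), z up.
- clamp_center (a point): Bystander: loose clamp stand, black foot of diameter 40 mm and 45 mm high, thin steel rod, orange arm on top reaching 40 mm to its +x and 12 mm to its -x; 90 mm high in all. The point is on its axis, 42 mm above the work surface.
- case_center (a point): Bystander: loose closed stylus case, pale wood, 85 mm (its x) x 50 mm (its y), 24 mm high. The point is its centre, 12 mm above the work surface.
Mind the look-alikes: they are no part of the job. What is shaped like the part that bears nut_center but blue, green or yellow is not meant.

How it is judged (in metres and radians):
At the end, for the whole second after the job is handed in: Each part's centre is within 10 mm (horizontally) of the centre of its own rest, at the height of lying flat on it (within 4 mm), upright within 0.1 rad and at rest (below 0.02 m/s); the bearing cap's long side is within 0.26 rad of the oblong rest's long side (horizontal distance between bush_center and rest_square_top below 0.01 m and z of bush_center in the frame of rest_square_top between 0.014 and 0.022 m and angle between each of bush_center, pulley_center, nut_center, cap_center's own z axis and vertical below 0.1 rad and linear speed of each of bush, pulley, nut, cap below 0.02 m/s and horizontal distance between pulley_center and rest_round_top below 0.01 m and z of pulley_center in the frame of rest_round_top between 0.012 and 0.02 m and horizontal distance between nut_center and rest_hexagon_top below 0.01 m and z of nut_center in the frame of rest_hexagon_top between 0.011 and 0.019 m and horizontal distance between cap_center and rest_oblong_top below 0.01 m and z of cap_center in the frame of rest_oblong_top between 0.011 and 0.019 m and angle between the x axis of cap_center and the x axis of rest_oblong_top, either way round below 0.26 rad); the robot touches nothing.
It fails at once if a part is dropped (falls freely, touching nothing, faster than 0.7 m/s: about 25 mm) ((linear speed of bush above 0.7 m/s and contact force between bush and anything else below 0.02 N) or (linear speed of pulley above 0.7 m/s and contact force between pulley and anything else below 0.02 N) or (linear speed of nut above 0.7 m/s and contact force between nut and anything else below 0.02 N) or (linear speed of cap above 0.7 m/s and contact force between cap and anything else below 0.02 N)).
It fails at once if the clamp stand is pushed more than 15 mm away or tipped over (distance of clamp_center from where it was at the start of the episode above 0.015 m or angle between clamp_center's own z axis and vertical above 0.3 rad).
It fails at once if the stylus case is pushed more than 15 mm away or tipped over (distance of case_center from where it was at the start of the episode above 0.015 m or angle between case_center's own z axis and vertical above 0.3 rad).
It also fails if it takes over 109 s, if anything falls off the work surface, if the arm or the gripper's body presses on something with over 40 N, if the wrist force passes 120 N, or if a joint passes its speed limit or range.

### The arm

A 6-joint arm with a two-finger parallel gripper is mounted at the origin on the work surface. World frame = base frame: x ahead of the robot, y to its left, z up, the work surface at z = 0. Lengths are in m, angles in degrees, forces in N, time in s.
With the tool pointing down it reaches from about 0.3 to 0.825 m from the base axis. Payload 5.4 kg.
Tool frame: the origin (TCP) lies at the very end of the fingers, on their centre line; the grasp point (between the pads) lies bot.hold_point_z behind it (bot.hold_point_z is the distance from the TCP to the grasp point, in m); z points along the fingers, y is the direction in which the jaws open and shut (so a half turn about z gives the same grasp; the last joint's range is limited). The gripper opens to 92 mm and grips with 3 to 60 N. Pads are 20 mm wide; open, the fingers measure 128 mm over their backs; the gripper's body (75 mm by 189 mm) begins 69 mm behind the grasp point.
Start: joints at [53.852, 9.076, 91.501, -0, 79.423, -12.038], TCP at [0.235, 0.525, 0.215] pointing down, gripper open.
Joint ranges: [-166.64, 166.64], [-54.1, 131.32], [10.49, 154.53], [-73.88, 253.88], [9.74, 151.15], [-171.62, 171.62]. Speed limits (degrees/s): [147.25, 147.25, 180, 180, 180, 180].

### API

Orientations are given as [roll, pitch, yaw] about the fixed x, y, z axes, in that order (R = Rz(yaw) Ry(pitch) Rx(roll)).
In Python, from plant import bot gives the robot as it stands. The module is installed in compiled form; this text tells all that it offers.
- The arm moves only by the tool carry_out, never from a script. Its argument "series" is a list of rows, each an object with "xyz": the shift along the tool's x, y, z in mm, a list of three; "turn": the turn about the tool's z in rad; "hand": the finger opening in mm, from 0 to 91.9. A call has 1 to 5 rows; each row is the pose to reach, as a shift and turn from the pose commanded when the call began, along the tool's axes at that moment; what a row does not reach only later rows make up. A row lasts 1/8 s, in which the tool goes at most 62.5 mm and 10.7 degrees, less where a joint would pass 70% of its speed; a pose out of reach is approached as far as the arm can. A call with a gripper value outside its range is refused whole. The fingers move at their own pace and stop on an object; "newtons" is the grip in N (left out, the last holds). Time passes only in rows, so rows that repeat a pose let the fingers close. It gives the time, the measured TCP pose, the force and the opening at its end, in the units of the state.
- bot.get_obs(): the state, without advancing time (a new reading comes with each control period).
- bot.camera(name): name is "scene" or "top" or "wrist"; returns a dict with "image" (400x640x3 uint8, red, green, blue), "vfov" (degrees; the focal length in pixels is half the picture's height over the tangent of half this angle, whatever the lens; pixels are square), "cx", "cy" (the principal point, pixels), "view" (4x4, takes a point from world to camera coordinates). Camera axes: x right, y down, z forward; pixel columns grow to the right and rows downward; lengths in m; the calibration is good to about 2 mm. A picture is of the moment at which its call begins. There is no depth.
- bot.job_done(): hands the job in, once; it reports no verdict.
Trained networks look in a picture, given as the dict that the camera call returned (one of the last four; its "shot" number tells which), for a name from the list of things; names that differ only in an ending like _2 or _b are one class to them, and where a whole thing is asked for, a point or a joint stands for the part that bears it (a point fixed in the world has none). Each returns a list of dicts, best first, with "score" (0 to 1); they miss things now and then, are a little off and sometimes report something else, mostly with a low value. They report only what shows in the picture. A call takes as long as a camera call. They do not tell look-alikes from the thing itself.
- bot.boxes_of(picture, query): "position" ([column, row] in pixels, amid what is visible of it).
- bot.outline_of(picture, query): "pixels" (400x640 bool, what is visible of it) and "position" ([column, row] in pixels, amid what is visible of it).
- bot.spot_point(picture, query): "position" ([column, row] in pixels: a listed point, or the origin of a listed thing).
The state is a dict: "time_s": time; "joint_positions": joint angles; "joint_velocities": joint speeds; "joint_torque": joint torques, N m; "tool_pos": TCP position; "orientation": TCP orientation; "force": force on the tool from outside, world axes, zero at the start; "ft_torque": the same for the moment, N m; "gripper_width": finger opening in m.
Only numpy, scipy, OpenCV 4.12 (cv2) and the standard library are available. Lean on these libraries where they do the work, as an engineer would, in place of code of your own. Each camera call takes 0.05 s, during which the arm holds its last target.

## Working session

There is one attempt and no reset: what is moved stays moved. The work goes in short steps, Python scripts to look and compute and a tool call to move; the robot and the scene stay as the last step left them, time stands still between calls to the robot, and variables do not carry over. Pictures are saved under pics/ and viewed, and the job is handed in when it is done.

Besides the shell and the picture viewer there is one more tool, called as name([rows], argument=value, ...), one row to a line, values as JSON. carry_out: Moves the arm, as the interface text tells. Its arguments: {"type":"object","properties":{"series":{"type":"array"},"newtons":{"type":"number"}},"required":["series"]}

```bash
mkdir -p pics; python3 - <<'E'
from plant import bot
import cv2
print(bot.hold_point_z)
o=bot.get_obs()
for k in o: print(k,o[k])
for n in ["scene","top","wrist"]:
    p=bot.camera(n); cv2.imwrite(f"pics/a_{n}.png",p["image"][:,:,::-1]); print(n,p["vfov"],p["cx"],p["cy"],p["view"].round(4).tolist())
E
```

```text
0.0187
time_s 0.0
joint_positions [ 5.38514568e+01  9.11358708e+00  9.15719206e+01 -3.64189369e-04
  7.94237690e+01 -1.20390451e+01]
joint_velocities [ 0.01994456 -0.01166138  0.03984115  0.01767528  0.05149803 -0.01239573]
joint_torque [ 2.33284802e-03 -3.85576093e+01 -3.22109306e+01  7.02898856e-02
  3.76448978e-02 -1.53238720e-04]
tool_pos [0.23452733 0.52430356 0.21361196]
orientation [-1.79893052e+02 -2.24427059e-02  1.55890548e+02]
force [ 0.11143655 -0.56954647 -1.41302324]
ft_torque [ 0.02118754 -0.00735633 -0.04457394]
gripper_width 0.09213874801350753
scene 52.00065879012638 321.53010537868727 204.46186306143014 [[-0.8732, 0.4869, 0.0196, 0.5072], [0.303, 0.574, -0.7607, -0.1299], [-0.3816, -0.6584, -0.6488, 1.4452], [0.0, 0.0, 0.0, 1.0]]
top 47.22360387009107 321.8732727103306 204.7183701010178 [[-0.0197, -0.9995, -0.0228, 0.0615], [-0.9919, 0.0224, -0.1248, 0.5939], [0.1252, 0.0202, -0.9919, 1.0096], [0.0, 0.0, 0.0, 1.0]]
wrist 71.16576862146117 321.58638534286075 194.0574539737366 [[0.4091, 0.9125, -0.0022, -0.5731], [0.8712, -0.3898, 0.2983, -0.0343], [0.2713, -0.1239, -0.9545, 0.3926], [0.0, 0.0, 0.0, 1.0]]
```

View pics/a_scene.png

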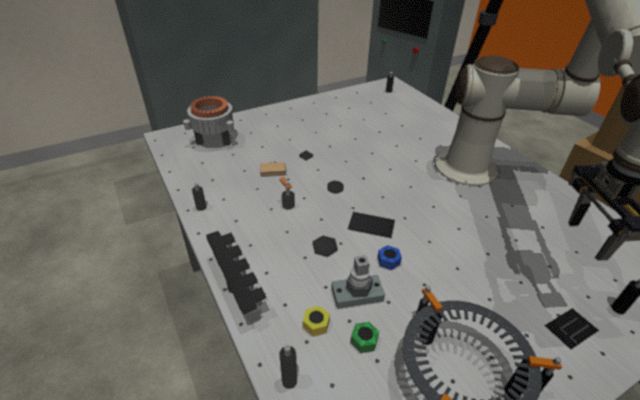

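View pics/a_top.png

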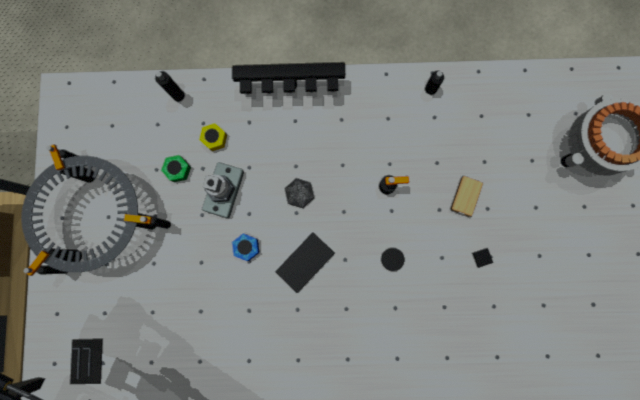

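View pics/a_wrist.png

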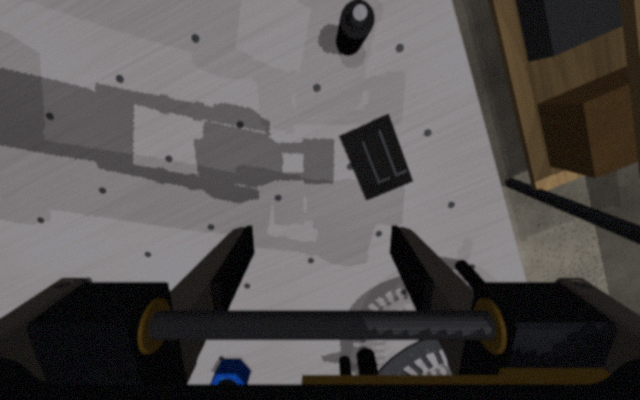

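```bash
cat > h.py <<'E'
from plant import bot
import numpy as np, cv2
def cam(n,save=None):
    p=bot.camera(n)
    if save: cv2.imwrite(f"pics/{save}.png",p["image"][:,:,::-1])
    return p
def f(p): return 200/np.tan(np.radians(p["vfov"])/2)
def unproj(p,uv,z):
    uv=np.atleast_2d(uv).astype(float); V=p["view"];R=V[:3,:3];c=-R.T@V[:3,3]
    d=np.c_[(uv[:,0]-p["cx"])/f(p),(uv[:,1]-p["cy"])/f(p),np.ones(len(uv))]@R
    return c+d*((z-c[2])/d[:,2])[:,None]
def proj(p,X):
    X=np.atleast_2d(X);V=p["view"];q=X@V[:3,:3].T+V[:3,3]
    return np.c_[q[:,0]/q[:,2]*f(p)+p["cx"],q[:,1]/q[:,2]*f(p)+p["cy"]]
def outl(p,q,z,smin=0.3):
    r=[]
    for o in bot.outline_of(p,q):
        if o["score"]<smin: continue
        m=o["pixels"].astype(np.uint8)
        ys,xs=np.nonzero(m)
        if len(xs)<5: continue
        w=unproj(p,np.c_[xs,ys],z)[:,:2]
        rect=cv2.minAreaRect((w*1000).astype(np.float32))
        r.append((round(o["score"],2),len(xs),w.mean(0).round(4),np.round(rect[0],1),np.round(rect[1],1),round(rect[2],1)))
    return r
E
python3 - <<'E'
from h import *
zs=dict(bush_center=.128,pulley_center=.092,nut_center=.06,cap_center=.03,rest_square_top=.012,rest_round_top=.012,rest_hexagon_top=.012,rest_oblong_top=.012,clamp_center=.042,case_center=.024)
ho=dict(bush_center=.110,pulley_center=.076,nut_center=.045,cap_center=.015,case_center=.012)
for n in ["top","scene"]:
    p=cam(n)
    for k,z in zs.items():
        print(n,k)
        for r in outl(p,k,z): print("   O",*r)
        for s in bot.spot_point(p,k)[:4]:
            if s["score"]>.2: print("   S",round(s["score"],2),np.round(s["position"],1),unproj(p,s["position"],ho.get(k,z))[0].round(4))
E
```

```text
top bush_center
   O 0.53 239 [0.6347 0.2774] [634.4 277.7] [37.3 31.3] 77.3
   S 0.69 [210.8 183.5] [0.6375 0.2859 0.11  ]
top pulley_center
   O 0.44 147 [0.6275 0.27  ] [628.1 272.4] [28.6 43.2] 44.8
   S 0.68 [216.7 187.5] [0.6342 0.2817 0.076 ]
top nut_center
   O 0.87 563 [0.5015 0.222 ] [500.9 222.2] [61.4 55.1] 62.8
   O 0.67 579 [0.6833 0.3807] [684.3 380.6] [68.5 55.9] 44.7
   O 0.6 636 [0.755  0.2951] [755.3 294.8] [73.9 56.8] 44.1
   O 0.55 273 [0.6254 0.2711] [628.2 274.6] [50.  61.3] 46.7
   S 0.95 [246.5 246.6] [0.5028 0.2207 0.045 ]
   S 0.88 [175.8 165.2] [0.694  0.3852 0.045 ]
   S 0.88 [213.6 138.9] [0.7543 0.2978 0.045 ]
   S 0.71 [219.8 186.7] [0.6412 0.2824 0.045 ]
top cap_center
   O 0.72 884 [0.6372 0.2743] [637.8 278.2] [ 69.2 120.9] 73.6
   S 0.75 [218.9 195.2] [0.6261 0.2918 0.015 ]
   S 0.71 [221.5 186. ] [0.6479 0.2858 0.015 ]
   S 0.63 [217.8 184.6] [0.6515 0.2946 0.015 ]
   S 0.32 [214.8 180.9] [0.6605 0.3018 0.015 ]
top rest_square_top
   O 0.81 289 [ 0.4681 -0.3151] [ 468.2 -315.1] [37. 40.] 17.1
   S 0.82 [482.4 261.1] [ 0.4598 -0.3161  0.012 ]
top r
[... 1566 characters left out ...]
8 152.7] [ 0.4668 -0.3288  0.012 ]
scene rest_round_top
   O 0.67 171 [ 0.4726 -0.1072] [ 472.2 -106.1] [63. 52.] 62.3
   S 0.44 [336.5 183.6] [ 0.4588 -0.1189  0.012 ]
scene rest_hexagon_top
   O 0.81 398 [0.6301 0.1065] [629.  105.6] [72.1 66.1] 61.8
   S 0.58 [325.9 246. ] [0.6283 0.1092 0.012 ]
scene rest_oblong_top
   O 0.95 827 [0.4673 0.0955] [466.5  93.1] [ 85.8 128.4] 45.1
   S 0.74 [372.3 225. ] [0.4674 0.0996 0.012 ]
scene clamp_center
   O 0.65 283 [ 0.6434 -0.1036] [ 638.5 -114.4] [146.4  36.4] 65.2
   S 0.74 [287.1 190.8] [ 0.633  -0.1253  0.042 ]
scene case_center
   O 0.75 367 [ 0.6167 -0.2767] [ 615.2 -277.4] [80.7 90.2] 67.5
   S 0.87 [272.3 168.7] [ 0.6103 -0.2922  0.012 ]
```

```bash
cat >> h.py <<'E'
from scipy.spatial.transform import Rotation as Ro
def pose():
    o=bot.get_obs(); return o["tool_pos"],Ro.from_euler("xyz",o["orientation"],degrees=True).as_matrix(),o
def go(xyz,yaw=None):
    "shift to a TCP target in tool mm, turn rad"
    t,R,o=pose(); s=R.T@(np.array(xyz)-t)*1000
    print("now",t.round(4),"yaw",o["orientation"].round(2),"t",round(o["time_s"],2),"w",round(o["gripper_width"]*1000,1),"F",o["force"].round(1))
    print("shift",s.round(1), end=" ")
    if yaw is not None:
        d=(o["orientation"][2]-yaw+180)%360-180
        print("turn",round(np.radians(d),3),"or half",round(np.radians((d+90)%180-90),3), "j6",o["joint_positions"][5].round(1))
    else: print()
E
python3 - <<'E'
from h import *
p=cam("wrist"); t,R,o=pose()
V=p["view"];c=-V[:3,:3].T@V[:3,3]
print("cam in tool",R.T@(c-t), "axis", R.T@V[2,:3])
img=cam("top")["image"]
cv2.imwrite("pics/b.png",cv2.resize(img[110:270,150:310],(800,600),interpolation=cv2.INTER_CUBIC)[:,:,::-1])
go([.634,.279,.3],155.9)
E
```

```text
cam in tool [ 0.08396937 -0.00071522 -0.16992132] axis [-2.98600369e-01 -6.89116151e-04  9.54377988e-01]
now [0.2349 0.5248 0.2146] yaw [-180.     -0.    155.89] t 2.35 w 92.2 F [-0.3 -0.2 -0.3]
shift [-464.7  -61.3  -85.4] turn -0.0 or half -0.0 j6 -12.0
```

View pics/b.png

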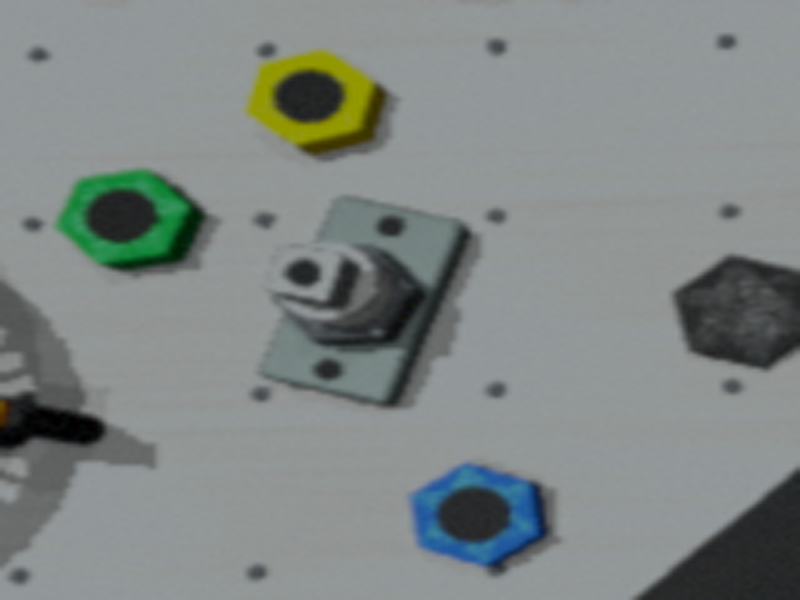

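carry_out([
  {"xyz": [-20,-5,-60],"turn": 0,"hand": 91},
  {"xyz": [-80,-15,-90],"turn": 0,"hand": 91},
  {"xyz": [-140,-25,-90],"turn": 0,"hand": 91},
  {"xyz": [-200,-35,-90],"turn": 0,"hand": 91},
  {"xyz": [-260,-42,-90],"turn": 0,"hand": 91},
])

```text
time_s: 2.98
tool_pos: [0.4565, 0.3791, 0.305]
orientation: [180.0, 0.0, 155.9]
force: [0.2, 0.7, 0.3]
gripper_width: 0.0911
```

```bash
python3 -c "
from h import *
go([.634,.279,.25],155.9)"
```

```text
now [0.4565 0.3791 0.305 ] yaw [1.7996e+02 2.0000e-02 1.5589e+02] t 2.98 w 91.1 F [0.2 0.7 0.3]
shift [-202.8  -18.9   55. ] turn -0.0 or half -0.0 j6 -37.9
```

carry_out([
  {"xyz": [-60,-10,0],"turn": 0,"hand": 70},
  {"xyz": [-120,-19,20],"turn": 0,"hand": 70},
  {"xyz": [-170,-19,55],"turn": 0,"hand": 70},
  {"xyz": [-203,-19,55],"turn": 0,"hand": 70},
  {"xyz": [-203,-19,55],"turn": 0,"hand": 70},
])

```text
time_s: 3.6
tool_pos: [0.6338, 0.2783, 0.2482]
orientation: [-179.9, -0.1, 155.7]
force: [-0.1, 1.1, 0.5]
gripper_width: 0.0702
```

```bash
python3 - <<'E'
from h import *
zs=dict(bush_center=.128,pulley_center=.092,nut_center=.06,cap_center=.03)
p=cam("wrist","c"); go([.634,.279,.25])
for k,z in zs.items():
    print(k)
    for r in outl(p,k,z): print("   O",*r)
    for s in bot.spot_point(p,k)[:4]:
        print("   S",round(s["score"],2),np.round(s["position"],1),unproj(p,s["position"],z-.015)[0].round(4))
E
```

```text
now [0.6329 0.2796 0.2492] yaw [-1.7999e+02 -5.0000e-02  1.5582e+02] t 3.65 w 70.1 F [-0.1  0.2  0.4]
shift [-1.3 -0.1 -0.8] 
bush_center
   O 0.98 759 [0.6344 0.2831] [634.2 283.3] [27.3 35.4] 76.9
   S 0.65 [329.2 183.3] [0.6357 0.2858 0.113 ]
pulley_center
   O 0.56 468 [0.6276 0.2874] [631.4 284.6] [44.2 40.4] 70.0
   O 0.46 418 [0.6136 0.2927] [616.  291.8] [47.9 30.4] 67.3
   S 0.6 [328.2 176.1] [0.6359 0.2853 0.077 ]
nut_center
   O 0.93 1768 [0.509  0.2366] [509.1 236.3] [59.7 51.4] 65.7
   O 0.78 581 [0.6211 0.2886] [626.1 285.9] [59.7 44.4] 76.2
   O 0.78 1513 [0.6799 0.3861] [680.7 385.8] [64.8 50. ] 40.2
   O 0.7 796 [0.7382 0.3018] [739.4 300.7] [46.9 61.5] 39.3
   S 0.92 [409.8 168.5] [0.6792 0.3881 0.045 ]
   S 0.87 [324.2 170.1] [0.6333 0.2812 0.045 ]
   S 0.8 [249.8  95.2] [0.5069 0.2351 0.045 ]
   S 0.67 [374.  238.2] [0.7567 0.3061 0.045 ]
cap_center
   O 0.93 1829 [0.6261 0.2856] [638.  281.7] [ 64.3 120.3] 72.0
   O 0.57 1328 [ 0.6066 -0.2589] [ 614.5 -259.7] [ 54.3 106.4] 46.8
```

View pics/c.png

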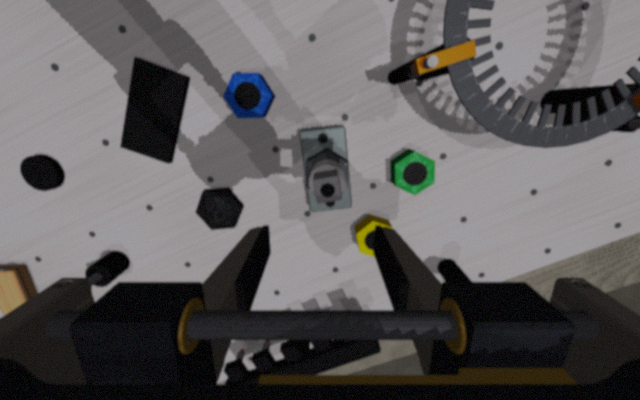

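carry_out([
  {"xyz": [-2,3,30],"turn": -0.16,"hand": 70},
  {"xyz": [-2,3,55],"turn": -0.16,"hand": 70},
  {"xyz": [-2,3,55],"turn": -0.16,"hand": 60},
])

```text
time_s: 4.42
tool_pos: [0.6339, 0.2817, 0.192]
orientation: [-179.9, -0.3, 165.1]
force: [0.4, 0.3, -0.9]
gripper_width: 0.0625
```

```bash
python3 - <<'E'
from h import *
zs=dict(bush_center=.128)
p=cam("wrist","d"); go([.634,.279,.25])
for k,z in zs.items():
    print(k)
    for r in outl(p,k,z): print("   O",*r)
    for s in bot.spot_point(p,k)[:4]:
        print("   S",round(s["score"],2),np.round(s["position"],1),unproj(p,s["position"],z-.018)[0].round(4))
im=p["image"]; cv2.imwrite("pics/d2.png",cv2.resize(im[130:290,220:420],(800,640))[:600,:,::-1])
E
```

```text
now [0.635  0.282  0.1941] yaw [-1.7995e+02 -9.0000e-02  1.6507e+02] t 4.47 w 60.6 F [ 0.7 -0.1  0.2]
shift [  0.3  -3.2 -55.9] 
bush_center
   O 0.83 1207 [0.633  0.2832] [633.2 283.4] [28.  36.6] 75.1
   S 0.73 [323.1 199.1] [0.6333 0.2821 0.11  ]
```

View pics/d2.png

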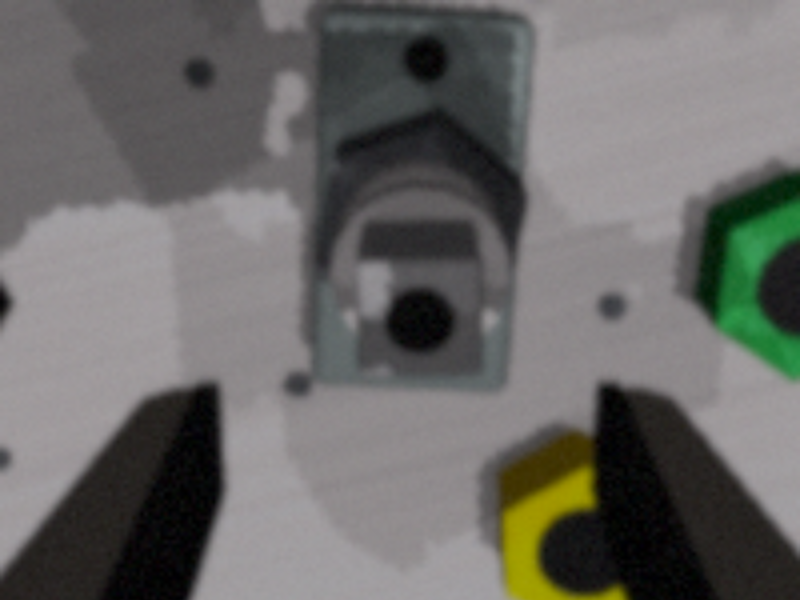

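```bash
python3 - <<'E'
from h import *
p=cam("wrist"); t,R,o=pose()
w=unproj(p,[[325,210]],.128)[0]; print(w)
go([w[0],w[1],.110-.0187+.012-.0],165)
for s in (1,-1): print(proj(p,t+R@np.array([0,s*.03,0])))
E
```

```text
[0.64242662 0.28280954 0.128     ]
now [0.6365 0.2822 0.1967] yaw [1.7992e+02 1.5000e-01 1.6506e+02] t 4.62 w 60.2 F [ 0.3 -0.4  0.6]
shift [-5.3  2.  93.4] turn 0.001 or half 0.001 j6 -61.1
[[367.98066817 238.59207599]]
[[278.32373671 238.60099287]]
```

carry_out([
  {"xyz": [-4,1,50],"turn": 0,"hand": 60},
  {"xyz": [-4,1,85],"turn": 0,"hand": 60},
  {"xyz": [-4,1,94],"turn": 0,"hand": 60},
  {"xyz": [-4,1,94],"turn": 0,"hand": 60},
  {"xyz": [-4,1,94],"turn": 0,"hand": 40},
], newtons=20)

```text
time_s: 5.25
tool_pos: [0.6414, 0.2824, 0.1035]
orientation: [179.9, 0.2, 165.1]
force: [-0.2, 0.3, -0.1]
gripper_width: 0.0523
```

carry_out([
  {"xyz": [0,0,0],"turn": 0,"hand": 22},
  {"xyz": [0,0,0],"turn": 0,"hand": 22},
  {"xyz": [0,0,0],"turn": 0,"hand": 22},
  {"xyz": [0,0,0],"turn": 0,"hand": 22},
], newtons=20)

```text
time_s: 5.75
tool_pos: [0.6401, 0.282, 0.1013]
orientation: [180.0, 0.1, 165.1]
force: [0.3, 0.1, 3.5]
gripper_width: 0.0278
```

```bash
python3 - <<'E'
from h import *
p=cam("wrist","e"); go([.636,.282,.10])
E
```

```text
now [0.6401 0.282  0.1013] yaw [1.7997e+02 5.0000e-02 1.6506e+02] t 5.8 w 27.6 F [-0.8  0.   4. ]
shift [ 4.  -1.1  1.3]
```

View pics/e.png

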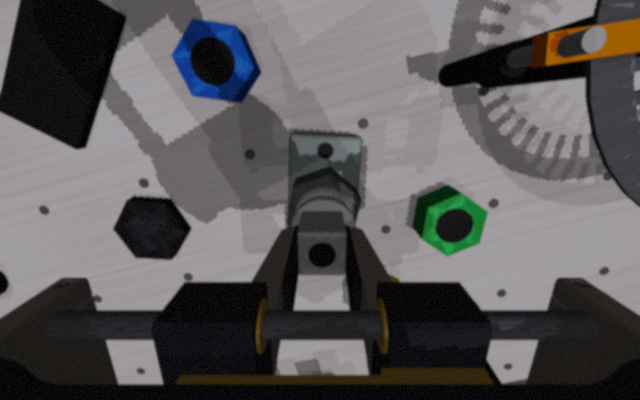

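```bash
python3 - <<'E'
from h import *
p=cam("wrist"); t,R,o=pose()
w=unproj(p,[[322,255]],.128)[0]; print(w,R.T@(w-t))
go([.4685,-.315,.25])
go([.5,0,.25])
E
```

```text
[0.6374782  0.28195111 0.128     ] [ 0.00254326 -0.00074096 -0.02669912]
now [0.6402 0.282  0.1013] yaw [1.7997e+02 5.0000e-02 1.6506e+02] t 5.85 w 27.8 F [-0.9 -0.7  3.4]
shift [  11.8 -621.  -149.1] 
now [0.6402 0.282  0.1013] yaw [1.7997e+02 5.0000e-02 1.6506e+02] t 5.85 w 27.8 F [-0.9 -0.7  3.4]
shift [  62.6 -308.5 -148.9]
```

carry_out([
  {"xyz": [0,0,-8],"turn": 0,"hand": 22},
  {"xyz": [0,0,-30],"turn": 0,"hand": 22},
  {"xyz": [0,0,-70],"turn": 0,"hand": 22},
  {"xyz": [5,40,-110],"turn": 0,"hand": 22},
  {"xyz": [10,90,-130],"turn": 0,"hand": 22},
])

```text
time_s: 6.48
tool_pos: [0.6549, 0.3719, 0.2363]
orientation: [179.8, 0.3, 164.9]
force: [1.2, 0.5, -0.8]
gripper_width: 0.0279
```

```bash
python3 - <<'E'
from h import *
go([.4685,-.315,.20])
E
```

```text
now [0.6549 0.3719 0.2363] yaw [179.8    0.3  164.95] t 6.47 w 27.9 F [ 1.2  0.5 -0.8]
shift [   1.8 -711.9   33.9]
```

carry_out([
  {"xyz": [0,-60,0],"turn": 0,"hand": 22},
  {"xyz": [0,-120,0],"turn": 0,"hand": 22},
  {"xyz": [0,-180,0],"turn": 0,"hand": 22},
  {"xyz": [0,-240,0],"turn": 0,"hand": 22},
  {"xyz": [0,-300,0],"turn": 0,"hand": 22},
])

```text
time_s: 7.1
tool_pos: [0.5755, 0.0798, 0.2322]
orientation: [180.0, 0.1, 165.1]
force: [2.1, -0.8, -1.4]
gripper_width: 0.0276
```

carry_out([
  {"xyz": [0,-60,0],"turn": 0,"hand": 22},
  {"xyz": [0,-120,0],"turn": 0,"hand": 22},
  {"xyz": [0,-180,0],"turn": 0,"hand": 22},
  {"xyz": [0,-240,0],"turn": 0,"hand": 22},
  {"xyz": [0,-300,0],"turn": 0,"hand": 22},
])

```text
time_s: 7.72
tool_pos: [0.4981, -0.2103, 0.2323]
orientation: [-180.0, 0.1, 165.1]
force: [1.4, 0.1, -0.9]
gripper_width: 0.0279
```

```bash
python3 - <<'E'
from h import *
go([.4685,-.315,.12],165)
p=cam("wrist","f")
for k in ["rest_square_top","case_center"]:
  for r in outl(p,k,.012): print("   O",*r)
E
```

```text
now [ 0.4981 -0.2103  0.2323] yaw [-1.7996e+02  1.2000e-01  1.6505e+02] t 7.72 w 27.9 F [ 1.4  0.1 -0.9]
shift [   1.8 -108.7  112.4] turn 0.001 or half 0.001 j6 -110.8
   O 0.92 716 [ 0.469 -0.316] [ 469.1 -316.3] [37.6 40.5] 16.2
   O 0.48 105 [ 0.5757 -0.2884] [ 611.7 -293.5] [27.3 98. ] 80.3
```

View pics/f.png

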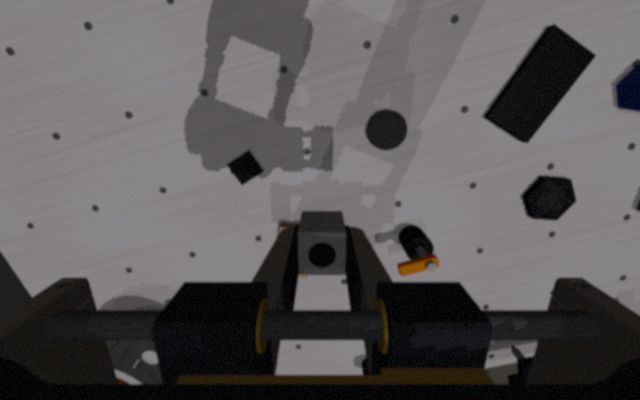

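carry_out([
  {"xyz": [0,-55,30],"turn": 0,"hand": 22},
  {"xyz": [0,-100,70],"turn": 0,"hand": 22},
  {"xyz": [0,-109,120],"turn": 0,"hand": 22},
  {"xyz": [0,-109,165],"turn": 0,"hand": 22},
  {"xyz": [0,-109,195],"turn": 0,"hand": 22},
])

```text
time_s: 8.5
tool_pos: [0.4705, -0.3117, 0.034]
orientation: [179.9, -0.1, 165.1]
force: [-1.0, -0.3, -0.9]
gripper_width: 0.0279
```

```bash
python3 - <<'E'
from h import *
p=cam("wrist","g")
go([.4685,-.315,.021],165)
E
```

```text
now [ 0.4686 -0.3098  0.0305] yaw [179.74  -0.38 165.12] t 8.55 w 27.8 F [-3.8  2.1 -3.4]
shift [-1.3 -5.1  9.4] turn 0.002 or half 0.002 j6 -120.9
```

View pics/g.png

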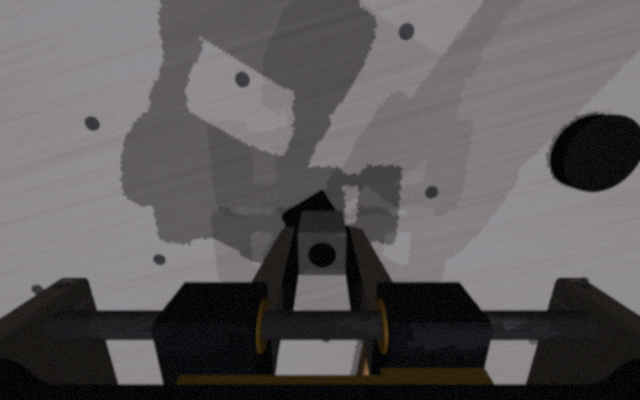

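carry_out([
  {"xyz": [0,0,0],"turn": 0,"hand": 22},
  {"xyz": [0,0,0],"turn": 0,"hand": 22},
])

```text
time_s: 8.8
tool_pos: [0.4721, -0.3144, 0.038]
orientation: [-179.9, 0.2, 165.1]
force: [0.0, -0.8, -0.6]
gripper_width: 0.0274
```

```bash
python3 - <<'E'
from h import *
p=cam("wrist"); 
go([.4685,-.315,.021],165)
R=np.array([.469,-.316,.012])
a=np.radians(16.5)
for s,t in ((1,1),(1,-1),(-1,-1),(-1,1)):
    q=R+np.array([np.cos(a)*s-np.sin(a)*t,np.sin(a)*s+np.cos(a)*t,0])*.018
    print(proj(p,q))
im=p["image"]; cv2.imwrite("pics/g2.png",cv2.resize(im[150:300,240:420],(800,600))[:600,:,::-1])
w=unproj(p,[[322,255]],.012+.036+.009)[0]; print(w)
E
```

```text
now [ 0.4721 -0.3145  0.038 ] yaw [-179.88    0.2   165.1 ] t 8.85 w 28.0 F [ 0.  -0.7 -1.6]
shift [ 3.4 -1.4 17. ] turn 0.002 or half 0.002 j6 -121.0
[[352.28622655 226.74646278]]
[[312.23119601 248.72473262]]
[[286.77911702 212.04443169]]
[[327.92999904 188.0384454 ]]
[ 0.47372245 -0.31548339  0.057     ]
```

View pics/g2.png

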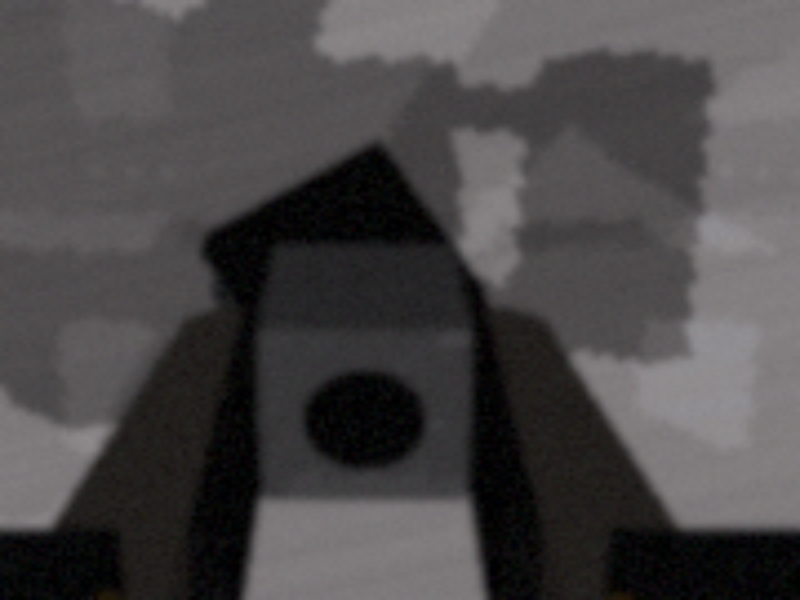

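carry_out([
  {"xyz": [3,-1,8],"turn": 0,"hand": 22},
  {"xyz": [3,-1,13],"turn": 0,"hand": 22},
  {"xyz": [3,-1,15],"turn": 0,"hand": 22},
  {"xyz": [3,-1,16],"turn": 0,"hand": 22},
  {"xyz": [3,-1,16],"turn": 0,"hand": 22},
])

```text
time_s: 9.48
tool_pos: [0.4671, -0.3137, 0.0212]
orientation: [180.0, -0.1, 165.1]
force: [-5.0, 4.9, 13.0]
gripper_width: 0.0279
```

carry_out([
  {"xyz": [0,0,0],"turn": 0,"hand": 45},
  {"xyz": [0,0,0],"turn": 0,"hand": 45},
  {"xyz": [0,0,0],"turn": 0,"hand": 50},
  {"xyz": [0,0,-30],"turn": 0,"hand": 50},
  {"xyz": [0,0,-80],"turn": 0,"hand": 50},
])

```text
time_s: 10.1
tool_pos: [0.4659, -0.3125, 0.0983]
orientation: [179.8, -0.2, 165.1]
force: [-0.4, -0.3, -0.1]
gripper_width: 0.0499
```

```bash
python3 - <<'E'
from h import *
go([.638,.282,.20],165)
for n in ("wrist","top"):
    p=cam(n,"i"+n)
    for k,z in (("bush_center",.048),("rest_square_top",.012)):
        for r in outl(p,k,z): print(k,"   O",*r)
    if n=="wrist":
        im=p["image"]; cv2.imwrite("pics/i2.png",cv2.resize(im[130:280,240:420],(800,600))[:600,:,::-1])
E
```

```text
now [ 0.4659 -0.3125  0.0983] yaw [179.85  -0.25 165.05] t 10.1 w 49.9 F [-0.4 -0.3 -0.1]
shift [ -12.4  619.  -100.1] turn 0.001 or half 0.001 j6 -121.2
bush_center    O 0.74 1326 [ 0.4597 -0.3129] [ 459.9 -312.8] [27.4 36.6] 74.0
rest_square_top    O 0.89 320 [ 0.462  -0.3211] [ 468.3 -317.9] [38.2 38.4] 16.9
```

View pics/i2.png

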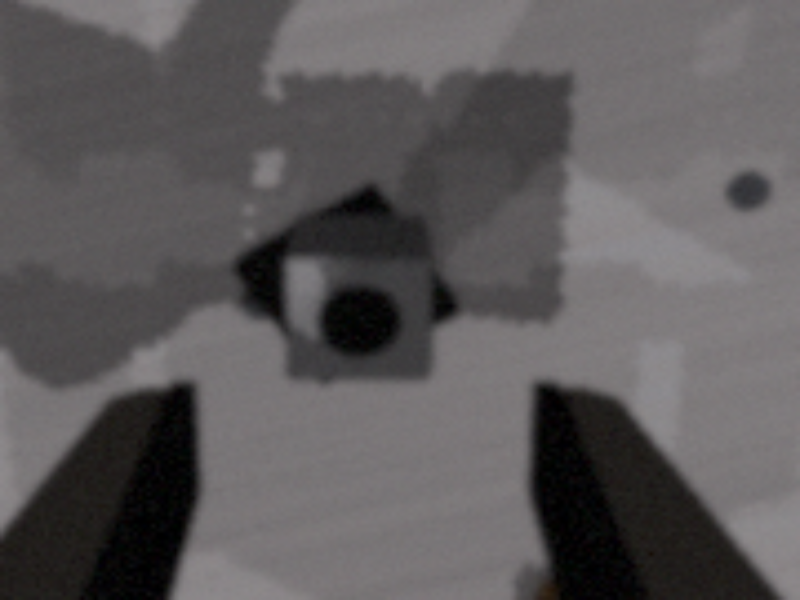

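```bash
python3 - <<'E'
from h import *
p=cam("wrist")
print(unproj(p,[[321,210]],.048)); c=unproj(p,[[293.5,196],[342.5,206.5],[324,176.5]],.012); print(c, c[:2].mean(0))
E
```

```text
[[ 0.46489821 -0.3140969   0.048     ]]
[[ 0.45718422 -0.33946424  0.012     ]
 [ 0.47979929 -0.29647749  0.012     ]
 [ 0.44615076 -0.3061935   0.012     ]] [ 0.46849176 -0.31797087  0.012     ]
```

```bash
python3 - <<'E'
from h import *
p=cam("top")
im=p["image"]; cv2.imwrite("pics/j.png",cv2.resize(im[235:285,455:515],(720,600),interpolation=cv2.INTER_CUBIC)[:600,:,::-1])
R=np.array([.4685,-.317,.012])
for b in ([.465,-.314],[.4685,-.317]):
    print("bore",(proj(p,[*b,.048])-[455,235])*12)
E
```

```text
bore [[379.2146036  284.40675979]]
bore [[394.33634312 265.0093116 ]]
```

View pics/j.png

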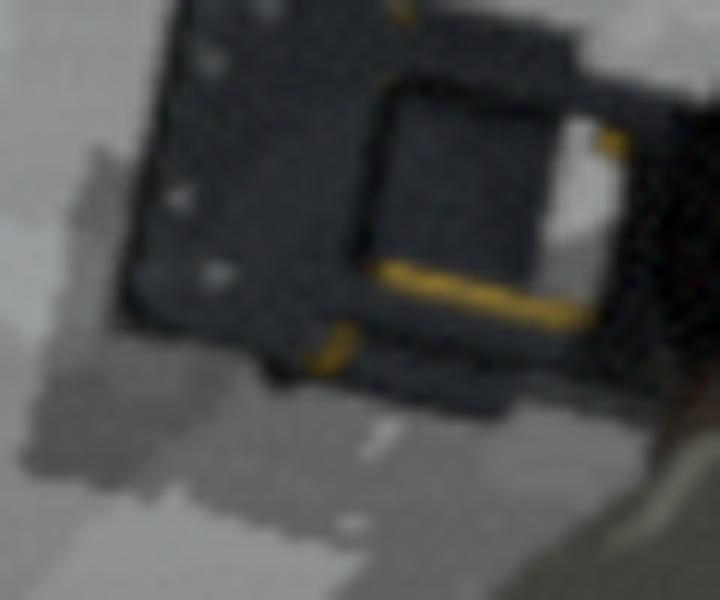

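carry_out([
  {"xyz": [0,0,-50],"turn": 0,"hand": 70},
  {"xyz": [0,40,-100],"turn": 0,"hand": 70},
  {"xyz": [-2,100,-110],"turn": 0,"hand": 70},
  {"xyz": [-4,160,-110],"turn": 0,"hand": 70},
  {"xyz": [-6,220,-110],"turn": 0,"hand": 70},
])

```text
time_s: 11.12
tool_pos: [0.5297, -0.1009, 0.2087]
orientation: [180.0, -0.1, 165.0]
force: [1.5, -0.3, -0.4]
gripper_width: 0.0702
```

carry_out([
  {"xyz": [0,60,0],"turn": 0,"hand": 70},
  {"xyz": [0,120,0],"turn": 0,"hand": 70},
  {"xyz": [-2,180,0],"turn": 0,"hand": 70},
  {"xyz": [-4,240,0],"turn": 0,"hand": 70},
  {"xyz": [-6,300,0],"turn": 0,"hand": 70},
])

```text
time_s: 11.75
tool_pos: [0.6128, 0.1874, 0.2081]
orientation: [-179.9, -0.1, 165.1]
force: [0.3, -0.3, 0.3]
gripper_width: 0.0698
```

```bash
python3 - <<'E'
from h import *
go([.638,.282,.17],165)
p=cam("top")
im=p["image"]; cv2.imwrite("pics/j.png",cv2.resize(im[235:285,455:515],(720,600),interpolation=cv2.INTER_CUBIC)[:600,:,::-1])
for k,z in (("bush_center",.048),("rest_square_top",.012)):
        for r in outl(p,k,z): print(k,"   O",*r)
R=np.array([.4685,-.317,.012])
for b in ([.465,-.314],[.4685,-.317]):
    print("bore",(proj(p,[*b,.048])-[455,235])*12)
E
```

```text
now [0.6128 0.1874 0.2081] yaw [-1.7995e+02 -1.1000e-01  1.6506e+02] t 11.75 w 69.8 F [ 0.3 -0.3  0.3]
shift [-0.1 98.  38. ] turn 0.001 or half 0.001 j6 -68.8
bush_center    O 0.68 208 [ 0.4635 -0.3085] [ 463.5 -308.2] [35.2 29.2] 86.5
bore [[379.2146036  284.40675979]]
bore [[394.33634312 265.0093116 ]]
```

View pics/j.png

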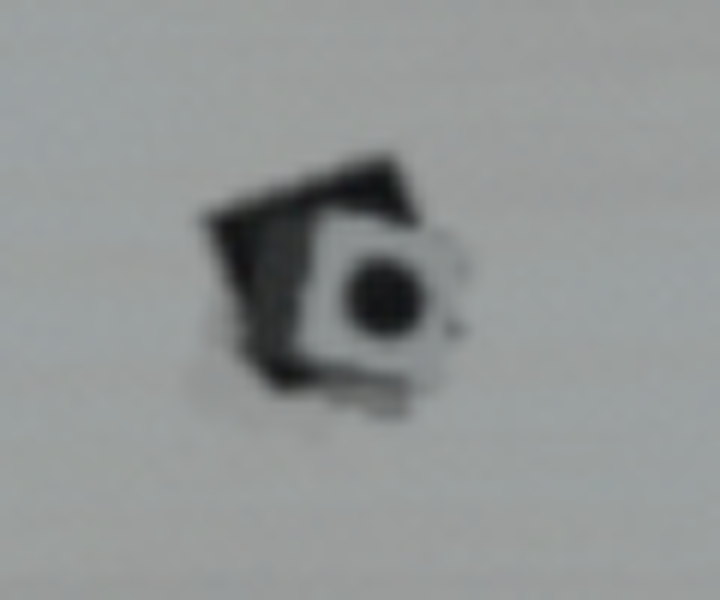

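```bash
python3 - <<'E'
from h import *
p=cam("top")
c=lambda x,y:[455+x/12-.46,235+y/12-.46]
print(unproj(p,[c(385,297)],.048)); k=unproj(p,[c(388,155),c(205,220)],.012)[:,:2];print(k,np.linalg.norm(k[0]-k[1]))
d=k[1]-k[0]; n=np.array([d[1],-d[0]])/2
print(k.mean(0)+n,k.mean(0)-n)
E
```

```text
[[ 0.46370336 -0.31396522  0.048     ]]
[[ 0.49068887 -0.32822939]
 [ 0.4790087  -0.29265581]] 0.037442040282053356
[ 0.50263558 -0.30460251] [ 0.467062   -0.31628269]
```

carry_out([
  {"xyz": [0,50,0],"turn": 0,"hand": 70},
  {"xyz": [0,90,20],"turn": 0,"hand": 70},
  {"xyz": [0,98,38],"turn": 0,"hand": 70},
  {"xyz": [0,98,38],"turn": 0,"hand": 70},
  {"xyz": [0,98,38],"turn": 0,"hand": 70},
])

```text
time_s: 12.58
tool_pos: [0.6386, 0.2784, 0.1721]
orientation: [-180.0, 0.0, 165.0]
force: [-0.9, 0.1, 0.9]
gripper_width: 0.0702
```

```bash
python3 - <<'E'
from h import *
go([.638,.282,.17],165)
p=cam("wrist","k")
for k,z in (("pulley_center",.092),("nut_center",.06),("cap_center",.03)):
        for r in outl(p,k,z): print(k,"   O",*r)
im=p["image"]; cv2.imwrite("pics/k2.png",cv2.resize(im[130:290,220:420],(800,640))[:600,:,::-1])
E
```

```text
now [0.6386 0.2784 0.1721] yaw [-1.7998e+02  2.0000e-02  1.6496e+02] t 12.57 w 70.2 F [-0.9  0.1  0.9]
shift [1.5 3.3 2.1] turn -0.001 or half -0.001 j6 -61.3
pulley_center    O 0.71 1991 [0.6357 0.2826] [635.9 282.8] [44.5 50.3] 74.9
nut_center    O 0.89 1334 [0.7405 0.2995] [741.1 298. ] [68.1 36.6] 0.5
nut_center    O 0.72 875 [0.62  0.286] [625.  283.8] [61.1 44.2] 82.3
nut_center    O 0.71 2162 [0.6761 0.3821] [676.7 381.6] [65.1 49.1] 42.6
nut_center    O 0.57 3073 [0.5095 0.2373] [510.  236.8] [60.5 51.3] 69.7
cap_center    O 0.93 2695 [0.6219 0.2857] [637.8 282.2] [ 63.2 120.5] 72.3
```

View pics/k2.png

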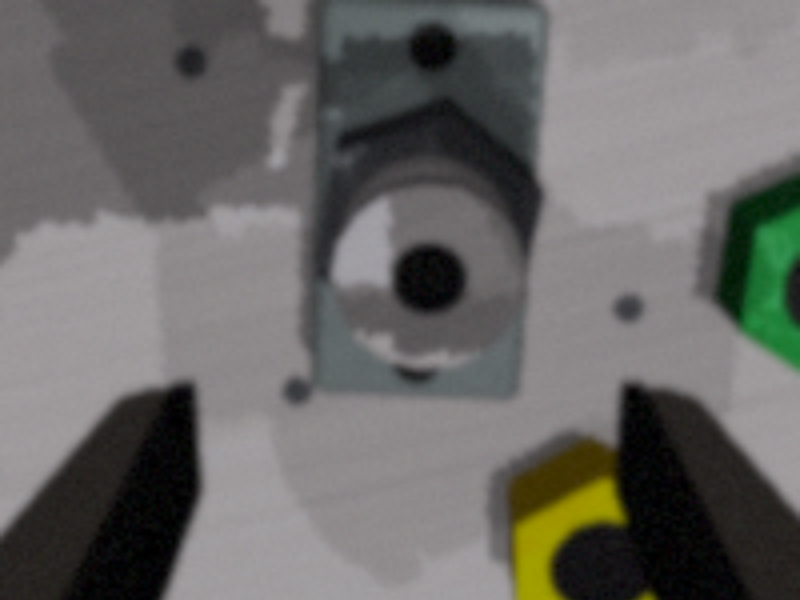

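```bash
python3 - <<'E'
from h import *
p=cam("wrist")
w=unproj(p,[[327.1,199.1]],.092)[0]; print(w)
go([w[0],w[1],.067],165)
E
```

```text
[0.63940703 0.2836245  0.092     ]
now [0.6387 0.2796 0.1726] yaw [1.7997e+02 7.0000e-02 1.6501e+02] t 12.82 w 69.8 F [ 0.6  0.4 -0.6]
shift [  0.5   4.  105.6] turn 0.0 or half 0.0 j6 -61.3
```

carry_out([
  {"xyz": [0,4,50],"turn": 0,"hand": 70},
  {"xyz": [0,4,90],"turn": 0,"hand": 70},
  {"xyz": [0,4,105],"turn": 0,"hand": 70},
  {"xyz": [0,4,105],"turn": 0,"hand": 60},
  {"xyz": [0,4,105],"turn": 0,"hand": 50},
], newtons=20)

```text
time_s: 13.45
tool_pos: [0.641, 0.2844, 0.0692]
orientation: [179.9, 0.2, 165.1]
force: [-0.2, 0.3, 0.2]
gripper_width: 0.0522
```

carry_out([
  {"xyz": [0,0,0],"turn": 0,"hand": 38},
  {"xyz": [0,0,0],"turn": 0,"hand": 38},
  {"xyz": [0,0,0],"turn": 0,"hand": 38},
  {"xyz": [0,0,0],"turn": 0,"hand": 38},
])

```text
time_s: 13.95
tool_pos: [0.6409, 0.2844, 0.0692]
orientation: [179.9, 0.2, 165.1]
force: [-0.1, 0.6, 5.1]
gripper_width: 0.0453
```

```bash
python3 - <<'E'
from h import *
p=cam("wrist","l")
for k,z in (("rest_round_top",.012),("clamp_center",.06)):
        for r in outl(p,k,z): print(k,"   O",*r)
go([.468,-.110,.2],165)
E
```

```text
now [0.6409 0.2844 0.0692] yaw [179.9    0.21 165.06] t 14.1 w 45.5 F [ 0.2 -1.1  6.1]
shift [  64.9 -425.4 -131.8] turn 0.001 or half 0.001 j6 -61.0
```

View pics/l.png

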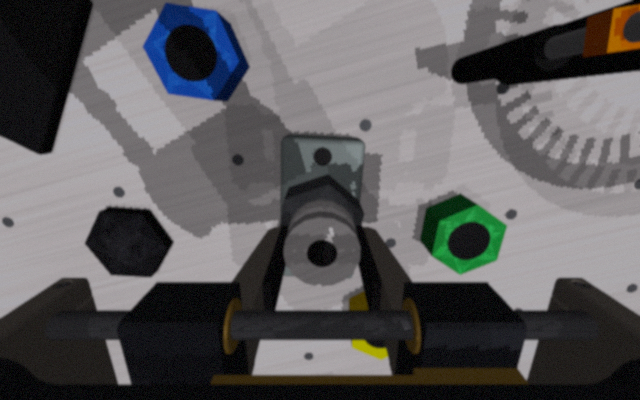

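```bash
python3 - <<'E'
from h import *
p=cam("wrist");t,R,o=pose()
w=unproj(p,[[321.5,252.5]],.092)[0]; print(w,R.T@(w-t))
E
```

```text
[0.63870839 0.2838406  0.092     ] [ 0.00193223 -0.00102744 -0.02277685]
```

carry_out([
  {"xyz": [0,0,-8],"turn": 0,"hand": 38},
  {"xyz": [0,0,-30],"turn": 0,"hand": 38},
  {"xyz": [0,0,-75],"turn": 0,"hand": 38},
  {"xyz": [5,-40,-115],"turn": 0,"hand": 38},
  {"xyz": [15,-100,-131],"turn": 0,"hand": 38},
])

```text
time_s: 14.78
tool_pos: [0.6009, 0.1917, 0.2026]
orientation: [179.8, 0.4, 165.2]
force: [0.8, -0.5, -0.6]
gripper_width: 0.045
```

carry_out([
  {"xyz": [10,-60,0],"turn": 0,"hand": 38},
  {"xyz": [20,-120,0],"turn": 0,"hand": 38},
  {"xyz": [30,-180,0],"turn": 0,"hand": 38},
  {"xyz": [40,-240,0],"turn": 0,"hand": 38},
  {"xyz": [46,-260,0],"turn": 0,"hand": 38},
])

```text
time_s: 15.4
tool_pos: [0.4868, -0.0502, 0.199]
orientation: [-180.0, 0.1, 164.9]
force: [-0.2, 0.5, -1.1]
gripper_width: 0.0456
```

```bash
python3 - <<'E'
from h import *
go([.468,-.110,.05],165)
p=cam("wrist","m")
for k,z in (("rest_round_top",.012),("clamp_center",.06)):
        for r in outl(p,k,z): print(k,"   O",*r)
E
```

```text
now [ 0.4868 -0.0502  0.199 ] yaw [-1.7996e+02  1.0000e-01  1.6487e+02] t 15.4 w 45.6 F [-0.2  0.5 -1.1]
shift [  2.8 -62.5 149. ] turn -0.002 or half -0.002 j6 -94.9
rest_round_top    O 0.95 1401 [ 0.4692 -0.1104] [ 469.5 -110.2] [55.4 54.9] 74.9
clamp_center    O 0.56 669 [ 0.632 -0.103] [ 632.5 -102.1] [38.3 43.7] 70.9
```

View pics/m.png

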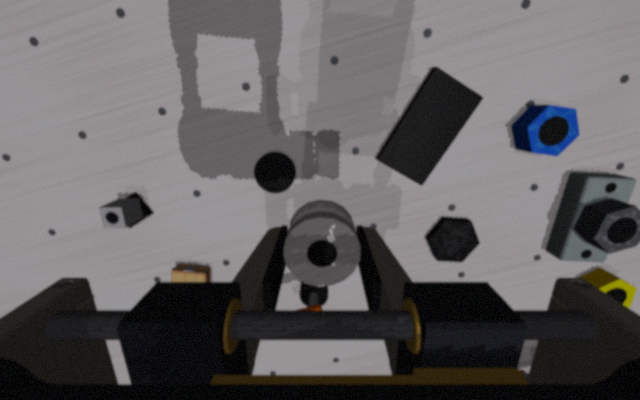

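carry_out([
  {"xyz": [0,-40,20],"turn": 0,"hand": 38},
  {"xyz": [0,-62,70],"turn": 0,"hand": 38},
  {"xyz": [0,-63,120],"turn": 0,"hand": 38},
  {"xyz": [0,-63,149],"turn": 0,"hand": 38},
  {"xyz": [0,-63,160],"turn": 0,"hand": 38},
])

```text
time_s: 16.18
tool_pos: [0.471, -0.1071, 0.0362]
orientation: [179.9, -0.1, 165.1]
force: [-0.5, 0.7, -0.2]
gripper_width: 0.0458
```

carry_out([
  {"xyz": [0,0,0],"turn": 0,"hand": 38},
  {"xyz": [0,0,0],"turn": 0,"hand": 38},
])

```text
time_s: 16.42
tool_pos: [0.473, -0.1089, 0.0392]
orientation: [-180.0, 0.2, 165.1]
force: [-0.2, -0.3, -0.3]
gripper_width: 0.0456
```

```bash
python3 - <<'E'
from h import *
go([.471,-.1105,.021],165)
p=cam("wrist","n")
im=p["image"]; cv2.imwrite("pics/n2.png",cv2.resize(im[150:300,230:410],(800,600))[:600,:,::-1])
a=np.linspace(0,2*np.pi,13)
print(proj(p,np.c_[.469+.027*np.cos(a),-.110+.027*np.sin(a),a*0+.012]).round(0).tolist())
E
```

```text
now [ 0.473  -0.1089  0.0392] yaw [-179.96    0.18  165.09] t 16.43 w 45.6 F [-0.2 -0.3 -0.3]
shift [ 1.6 -2.  18.2] turn 0.002 or half 0.002 j6 -102.4
[[329.0, 248.0], [345.0, 240.0], [354.0, 226.0], [355.0, 209.0], [346.0, 194.0], [330.0, 185.0], [311.0, 185.0], [294.0, 194.0], [285.0, 209.0], [286.0, 226.0], [296.0, 240.0], [311.0, 248.0], [329.0, 248.0]]
```

View pics/n2.png

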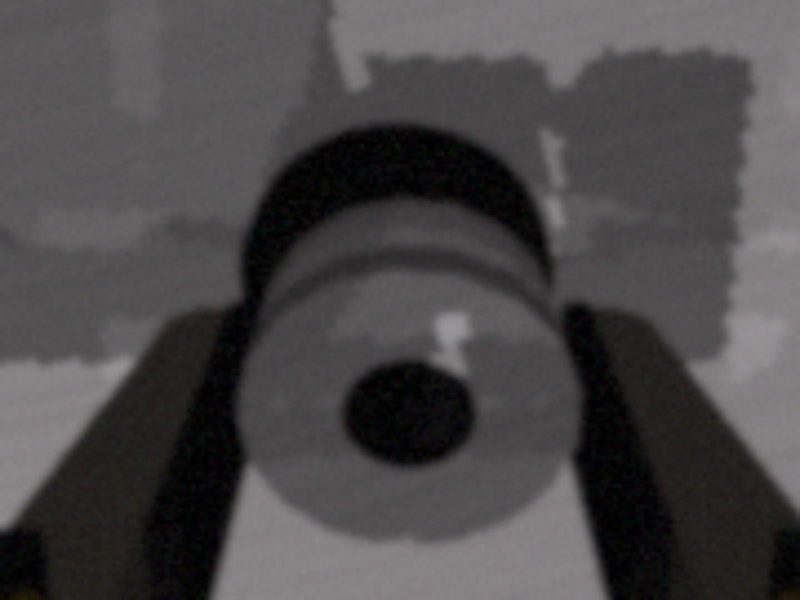

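```bash
python3 - <<'E'
from h import *
p=cam("wrist");t,R,o=pose()
w=unproj(p,[[321.7,252.5]],.062)[0]; print(w)
from scipy.optimize import least_squares
a=np.linspace(0,2*np.pi,361)
def top(c):
    q=proj(p,np.c_[c[0]+.027*np.cos(a),c[1]+.027*np.sin(a),a*0+.012]); return [q[:,1].min()-180.8,q[:,0].min()-284.6, ]
r=least_squares(top,[.469,-.11],diff_step=1e-3).x; print(r,"tool shift",(R.T@np.r_[r-w[:2],0])*1000)
E
```

```text
[ 0.47071923 -0.10931404  0.062     ]
[ 0.46709104 -0.10948677] tool shift [ 3.46125537 -1.10148082 -0.00909648]
```

carry_out([
  {"xyz": [2,-2,9],"turn": 0,"hand": 38},
  {"xyz": [2,-2,14],"turn": 0,"hand": 38},
  {"xyz": [2,-2,16],"turn": 0,"hand": 38},
  {"xyz": [2,-2,17],"turn": 0,"hand": 38},
  {"xyz": [2,-2,17],"turn": 0,"hand": 38},
])

```text
time_s: 17.15
tool_pos: [0.4686, -0.1099, 0.0212]
orientation: [180.0, -0.1, 165.1]
force: [-4.7, 1.6, 9.4]
gripper_width: 0.0456
```

carry_out([
  {"xyz": [0,0,0],"turn": 0,"hand": 60},
  {"xyz": [0,0,0],"turn": 0,"hand": 62},
  {"xyz": [0,0,0],"turn": 0,"hand": 64},
  {"xyz": [0,0,-25],"turn": 0,"hand": 64},
  {"xyz": [0,0,-75],"turn": 0,"hand": 64},
])

```text
time_s: 17.77
tool_pos: [0.4671, -0.1091, 0.0943]
orientation: [179.9, -0.3, 165.0]
force: [0.1, -0.4, 0.3]
gripper_width: 0.0643
```

```bash
python3 - <<'E'
from h import *
p=cam("wrist","o")
im=p["image"]; cv2.imwrite("pics/o2.png",cv2.resize(im[130:280,230:410],(800,600))[:600,:,::-1])
go([.60,.18,.22],165)
E
```

```text
now [ 0.4723 -0.1115  0.1025] yaw [-179.89    0.47  165.08] t 17.82 w 63.9 F [ 5.1 -0.8  3.2]
shift [ -49.3  314.4 -117.7] turn 0.001 or half 0.001 j6 -102.7
```

View pics/o2.png

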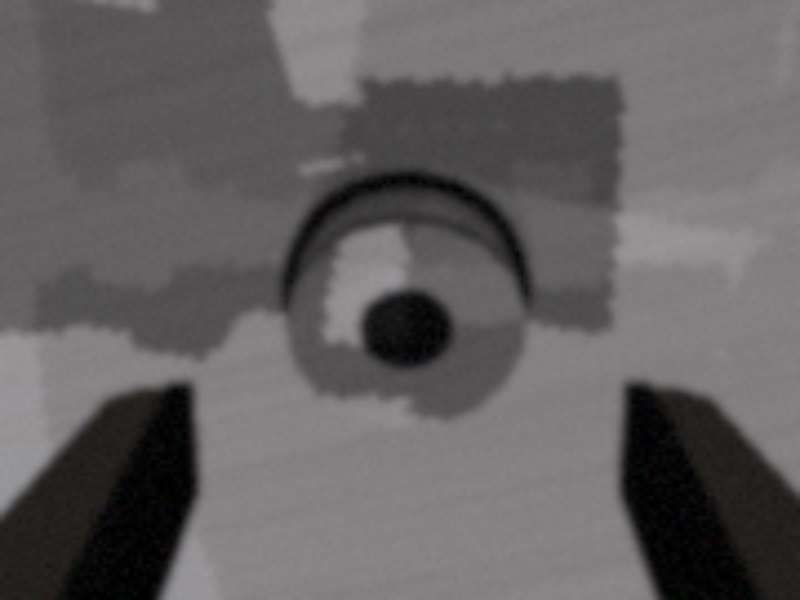

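carry_out([
  {"xyz": [-5,20,-50],"turn": 0,"hand": 80},
  {"xyz": [-15,80,-100],"turn": 0,"hand": 80},
  {"xyz": [-25,140,-100],"turn": 0,"hand": 80},
  {"xyz": [-35,200,-100],"turn": 0,"hand": 80},
  {"xyz": [-45,260,-100],"turn": 0,"hand": 80},
])

```text
time_s: 18.45
tool_pos: [0.5771, 0.1241, 0.1958]
orientation: [180.0, 0.1, 165.1]
force: [0.1, -0.3, 0.5]
gripper_width: 0.0799
```

carry_out([
  {"xyz": [-8,60,0],"turn": 0,"hand": 80},
  {"xyz": [-15,120,0],"turn": 0,"hand": 80},
  {"xyz": [-18,158,20],"turn": 0,"hand": 80},
  {"xyz": [-18,158,55],"turn": 0,"hand": 80},
  {"xyz": [-18,158,55],"turn": 0,"hand": 80},
])

```text
time_s: 19.08
tool_pos: [0.6318, 0.27, 0.1362]
orientation: [-179.8, -0.4, 165.1]
force: [-0.1, -0.3, -0.6]
gripper_width: 0.0802
```

```bash
python3 - <<'E'
from h import *
go([.638,.282,.036],165)
p=cam("wrist","p")
for k,z in (("nut_center",.06),("cap_center",.03)):
        for r in outl(p,k,z): print(k,"   O",*r)
im=p["image"]; cv2.imwrite("pics/p2.png",cv2.resize(im[110:270,220:420],(800,640))[:600,:,::-1])
p=cam("top")
im=p["image"]; cv2.imwrite("pics/p3.png",cv2.resize(im[235:285,360:420],(720,600),interpolation=cv2.INTER_CUBIC)[:600,:,::-1])
E
```

```text
now [0.6318 0.27   0.1362] yaw [-179.79   -0.38  165.09] t 19.07 w 80.2 F [-0.1 -0.3 -0.6]
shift [ -3.6  13.6 100.1] turn 0.002 or half 0.002 j6 -62.0
nut_center    O 0.84 1692 [0.7353 0.2989] [735.8 296.6] [64.8 39. ] 6.1
nut_center    O 0.8 3270 [0.6342 0.283 ] [635.  282.8] [58.2 65.8] 74.5
nut_center    O 0.63 3752 [0.5095 0.2368] [510. 237.] [59.9 49.8] 66.8
cap_center    O 0.65 3447 [0.6251 0.285 ] [637.4 282.2] [ 62.9 120.6] 72.2
```

View pics/p2.png

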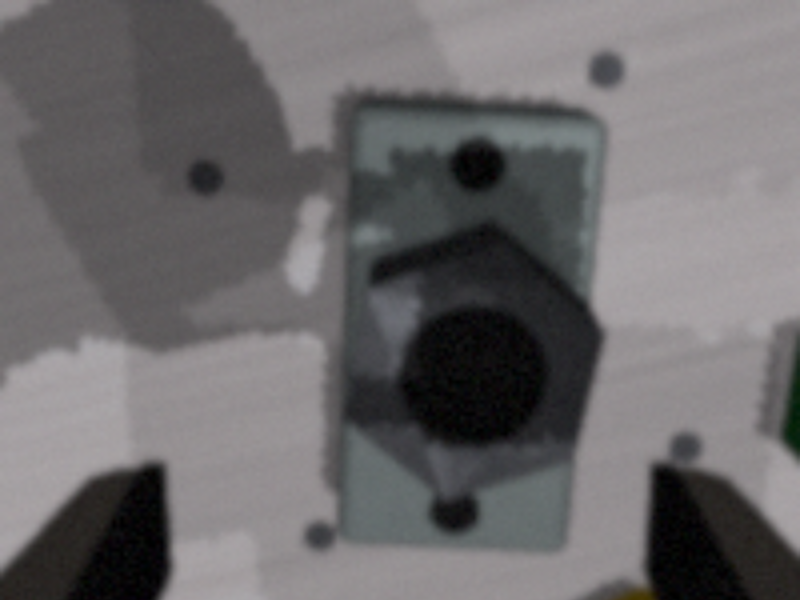

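View pics/p3.png

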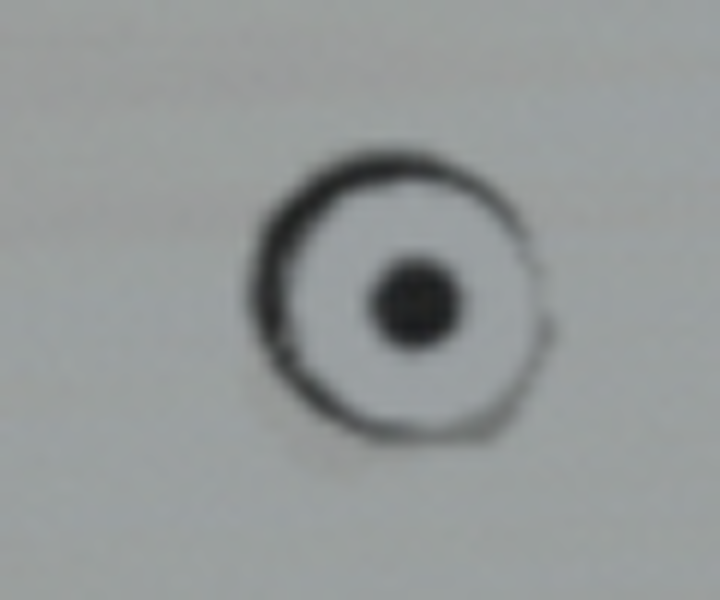

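```bash
python3 - <<'E'
from h import *
go([.638,.282,.036],165)
p=cam("wrist"); t,R,o=pose()
c=np.array([[602,335],[575,460],[450,500],[345,420],[372,290],[490,235],[472,375]])/4+[220,110]
w=unproj(p,c,.06)[:,:2]; print(w.round(4).tolist(), w[:6].mean(0))
d=w[:6]-w[:6].mean(0); a=np.degrees(np.arctan2(d[:,1],d[:,0])); print(a.round(1),np.linalg.norm(d,axis=1).round(4),(a%60).round(1))
E
```

```text
now [0.6355 0.2699 0.1427] yaw [1.7991e+02 1.6000e-01 1.6501e+02] t 19.27 w 80.0 F [ 0.4 -0.2  0.5]
shift [  1.   12.1 106.7] turn 0.0 or half 0.0 j6 -62.0
[[0.6423, 0.3151], [0.6721, 0.302], [0.6746, 0.2697], [0.6473, 0.2504], [0.6175, 0.2655], [0.612, 0.2952], [0.644, 0.283]] [0.64428168 0.28300359]
[  93.6   34.4  -23.7  -84.7 -146.8  159.3] [0.0322 0.0337 0.0331 0.0327 0.032  0.0346] [33.6 34.4 36.3 35.3 33.2 39.3]
```

carry_out([
  {"xyz": [-2,13.5,20],"turn": 0.175,"hand": 80},
  {"xyz": [-2,13.5,60],"turn": 0.175,"hand": 80},
  {"xyz": [-2,13.5,95],"turn": 0.175,"hand": 80},
  {"xyz": [-2,13.5,105],"turn": 0.175,"hand": 80},
  {"xyz": [-2,13.5,105],"turn": 0.175,"hand": 75},
], newtons=30)

```text
time_s: 19.95
tool_pos: [0.6402, 0.2826, 0.0364]
orientation: [180.0, 0.0, 155.0]
force: [-0.1, -0.1, 0.7]
gripper_width: 0.0752
```

```bash
python3 - <<'E'
from h import *
go([.641,.2825,.037],155)
p=cam("wrist","q")
E
```

```text
now [0.6402 0.2826 0.0364] yaw [1.7997e+02 4.0000e-02 1.5501e+02] t 19.95 w 75.2 F [-0.1 -0.1  0.7]
shift [-0.8  0.2 -0.6] turn 0.0 or half 0.0 j6 -51.1
```

View pics/q.png

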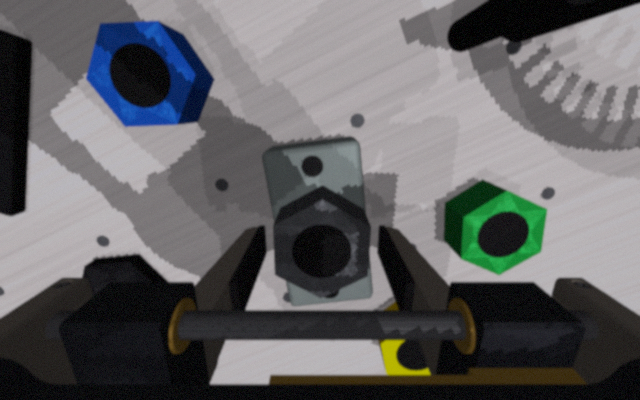

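Flats well aligned with the jaws; the nut (hole at 321,250) is centred. Close.

carry_out([
  {"xyz": [0,0,0],"turn": 0,"hand": 60},
  {"xyz": [0,0,0],"turn": 0,"hand": 48},
  {"xyz": [0,0,0],"turn": 0,"hand": 48},
  {"xyz": [0,0,0],"turn": 0,"hand": 48},
  {"xyz": [0,0,0],"turn": 0,"hand": 48},
], newtons=35)

```text
time_s: 20.62
tool_pos: [0.6406, 0.2828, 0.037]
orientation: [179.9, 0.1, 155.0]
force: [-0.8, -0.7, 6.3]
gripper_width: 0.0556
```

```bash
python3 - <<'E'
from h import *
p=cam("wrist","r"); t,R,o=pose()
go([.630,.1045,.1],155)
w=unproj(p,[[321.5,250]],.06)[0]; print(w,R.T@(w-t))
E
```

```text
now [0.6406 0.2828 0.037 ] yaw [1.7995e+02 9.0000e-02 1.5503e+02] t 20.68 w 55.6 F [-1.1 -1.6  5.1]
shift [ -65.8 -166.   -63.1] turn 0.001 or half 0.001 j6 -51.1
[0.63692989 0.28347053 0.06      ] [ 0.00355227 -0.0008804  -0.02303401]
```

View pics/r.png

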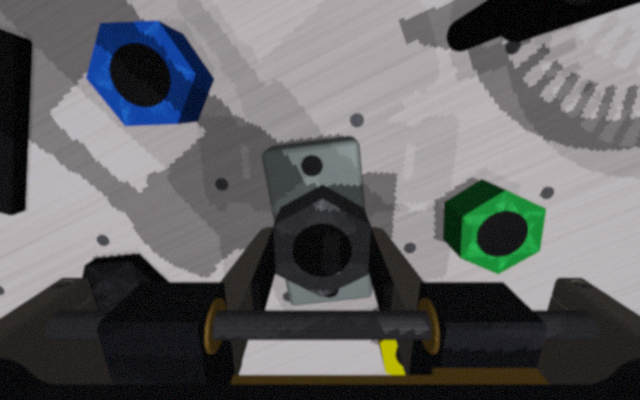

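carry_out([
  {"xyz": [0,0,-8],"turn": 0,"hand": 48},
  {"xyz": [0,0,-30],"turn": 0,"hand": 48},
  {"xyz": [0,-10,-75],"turn": 0,"hand": 48},
  {"xyz": [-20,-55,-110],"turn": 0,"hand": 48},
  {"xyz": [-40,-100,-120],"turn": 0,"hand": 48},
])

```text
time_s: 21.3
tool_pos: [0.6356, 0.1747, 0.1604]
orientation: [179.8, 0.3, 155.1]
force: [1.3, -1.7, -5.1]
gripper_width: 0.0558
```

carry_out([
  {"xyz": [-14,-40,10],"turn": 0,"hand": 48},
  {"xyz": [-20,-52,20],"turn": 0,"hand": 48},
  {"xyz": [-20,-52,20],"turn": 0,"hand": 48},
])

```text
time_s: 21.68
tool_pos: [0.6292, 0.1193, 0.1347]
orientation: [-180.0, -0.1, 155.0]
force: [0.6, 0.2, -4.1]
gripper_width: 0.0559
```

```bash
python3 - <<'E'
from h import *
go([.630,.1045,.045],155)
p=cam("wrist","s")
for k,z in (("rest_hexagon_top",.012),("cap_center",.03)):
        for r in outl(p,k,z): print(k,"   O",*r)
E
```

```text
now [0.6292 0.1193 0.1347] yaw [-1.7998e+02 -1.3000e-01  1.5495e+02] t 21.68 w 55.9 F [ 0.6  0.2 -4.1]
shift [ -7.2 -13.   89.7] turn -0.001 or half -0.001 j6 -65.0
rest_hexagon_top    O 0.71 1505 [0.615  0.1058] [615.7 106.2] [71.1 39.9] 76.6
cap_center    O 0.81 9117 [0.6333 0.2775] [636.8 275.9] [ 71.2 118.3] 72.6
```

View pics/s.png

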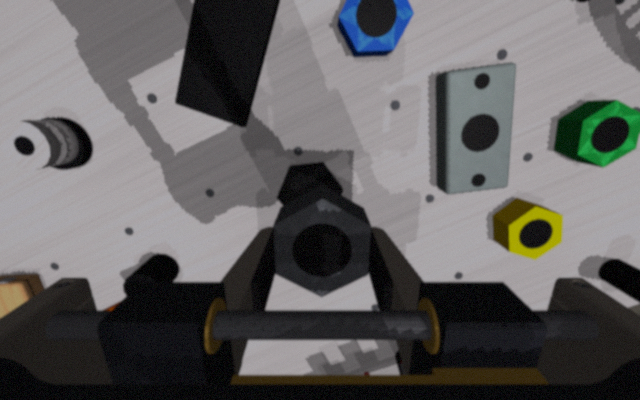

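carry_out([
  {"xyz": [-7,-13.5,40],"turn": 0,"hand": 48},
  {"xyz": [-7,-13.5,75],"turn": 0,"hand": 48},
  {"xyz": [-7,-13.5,82],"turn": 0,"hand": 48},
  {"xyz": [-7,-13.5,82],"turn": 0,"hand": 48},
  {"xyz": [-7,-13.5,82],"turn": 0,"hand": 48},
])

```text
time_s: 22.45
tool_pos: [0.6323, 0.1049, 0.0558]
orientation: [179.9, 0.2, 155.1]
force: [0.2, 0.3, -3.3]
gripper_width: 0.0555
```

```bash
python3 - <<'E'
from h import *
go([.630,.1035,.019],155)
p=cam("wrist","t")
im=p["image"]; cv2.imwrite("pics/t2.png",cv2.resize(im[150:300,230:410],(800,600))[:600,:,::-1])
p=cam("top")
im=p["image"]; cv2.imwrite("pics/t3.png",cv2.resize(im[160:235,255:345],(720,600),interpolation=cv2.INTER_CUBIC)[:600,:,::-1])
E
```

```text
now [0.6323 0.1049 0.0558] yaw [179.91   0.21 155.07] t 22.45 w 55.5 F [ 0.2  0.3 -3.3]
shift [ 1.7 -2.3 36.8] turn 0.001 or half 0.001 j6 -66.4
```

View pics/t2.png

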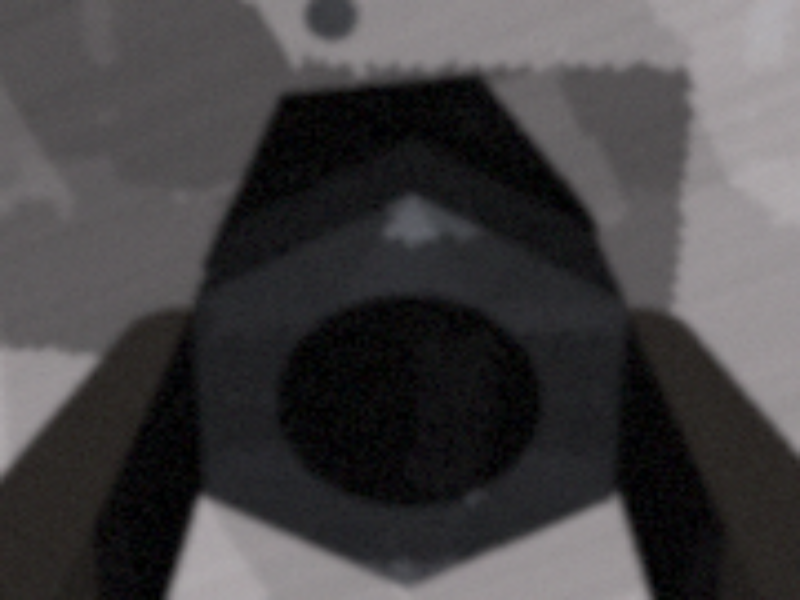

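```bash
python3 - <<'E'
import cv2
im=cv2.imread("pics/a_top.png")
cv2.imwrite("pics/t4.png",cv2.resize(im[160:235,255:345],(720,600),interpolation=cv2.INTER_CUBIC))
E
```

```text
(no output)
```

View pics/t4.png

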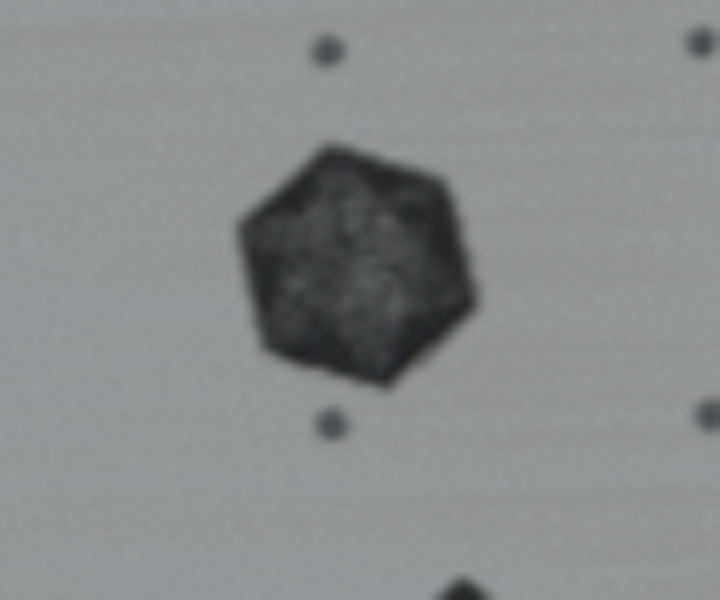

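```bash
python3 - <<'E'
from h import *
from scipy.optimize import least_squares
def hexc(x,z=.012):
    a=x[2]+np.radians(30)+np.arange(6)*np.pi/3; r=.032/np.cos(np.pi/6)
    return np.c_[x[0]+r*np.cos(a),x[1]+r*np.sin(a),np.full(6,z)]
def fit(p,pts,x0):
    def e(x):
        q=proj(p,hexc(x)); return np.concatenate([ (q-u)[np.argmin(np.linalg.norm(q-u,axis=1))] for u in pts])
    best=min((least_squares(e,[*x0,np.radians(g)]) for g in range(0,60,10)),key=lambda s:s.cost); return best.x,best.cost
p=cam("top")
pts=np.array([(335,145),(445,180),(477,303),(387,385),(267,350),(240,228)])/8+[255,160]-.44
print(fit(p,pts,[.63,.105]), fit(p,pts[[0,1,5]],[.63,.105]))
p=cam("wrist");t,R,o=pose()
pts=np.array([(285,95),(480,78),(592,220)])*[.225,.25]+[230,150]-.4
x,c=fit(p,pts,[.63,.105]);print(x,c)
w=unproj(p,[[322,250]],.0558-.007+.03)[0]; print(w,t,R.T@np.r_[x[:2]-w[:2],0]*1000)
E
```

```text
(array([0.62814944, 0.10189846, 0.72834323]), np.float64(0.42575350631557773)) (array([0.62821603, 0.10214588, 0.72321568]), np.float64(0.3414173616065864))
[ 0.62647605  0.10349024 -0.34747487] 4.856634613145588
[0.62776504 0.10569774 0.0788    ] [0.63136463 0.10451394 0.05468925] [ 2.36961750e-01 -2.54527696e+00 -2.49553170e-03]
```

carry_out([
  {"xyz": [0,-3,18],"turn": 0,"hand": 48},
  {"xyz": [0,-3,29],"turn": 0,"hand": 48},
  {"xyz": [0,-3,33],"turn": 0,"hand": 48},
  {"xyz": [0,-3,35],"turn": 0,"hand": 48},
  {"xyz": [0,-3,35],"turn": 0,"hand": 48},
])

```text
time_s: 23.28
tool_pos: [0.6296, 0.1017, 0.019]
orientation: [180.0, 0.0, 155.0]
force: [-3.5, 0.2, 1.7]
gripper_width: 0.0553
```

carry_out([
  {"xyz": [0,0,1],"turn": 0,"hand": 48},
  {"xyz": [0,0,1],"turn": 0,"hand": 48},
])

```text
time_s: 23.52
tool_pos: [0.6296, 0.1017, 0.019]
orientation: [-180.0, 0.0, 155.0]
force: [-5.9, -0.7, 8.1]
gripper_width: 0.0558
```

carry_out([
  {"xyz": [0,0,0],"turn": 0,"hand": 70},
  {"xyz": [0,0,0],"turn": 0,"hand": 72},
  {"xyz": [0,0,0],"turn": 0,"hand": 76},
  {"xyz": [0,0,-25],"turn": 0,"hand": 80},
  {"xyz": [0,0,-70],"turn": 0,"hand": 84},
])

```text
time_s: 24.15
tool_pos: [0.6276, 0.1017, 0.086]
orientation: [-179.9, -0.2, 155.0]
force: [0.9, 0.1, 0.5]
gripper_width: 0.0838
```

```bash
python3 - <<'E'
from h import *
p=cam("wrist","u")
im=p["image"]; cv2.imwrite("pics/u2.png",cv2.resize(im[130:280,230:410],(800,600))[:600,:,::-1])
go([.638,.282,.14],162)
E
```

```text
now [0.6328 0.1018 0.0947] yaw [179.8    0.45 155.04] t 24.2 w 84.1 F [2.7 0.9 3.9]
shift [ 71.  165.7 -45.3] turn -0.121 or half -0.121 j6 -66.7
```

View pics/u2.png

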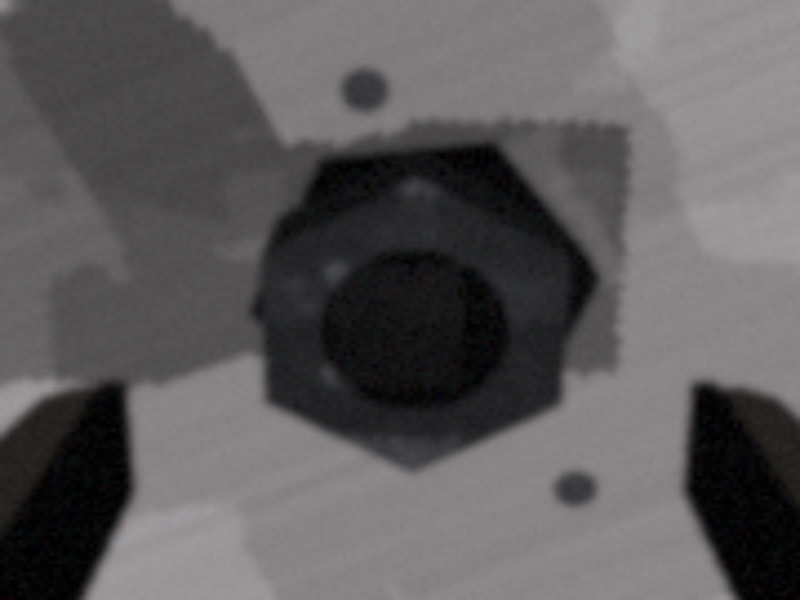

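carry_out([
  {"xyz": [10,10,-50],"turn": 0,"hand": 88},
  {"xyz": [30,60,-80],"turn": -0.05,"hand": 88},
  {"xyz": [50,115,-80],"turn": -0.12,"hand": 88},
  {"xyz": [68,165,-70],"turn": -0.12,"hand": 88},
  {"xyz": [68,166,-50],"turn": -0.12,"hand": 88},
])

```text
time_s: 24.82
tool_pos: [0.6381, 0.2847, 0.1378]
orientation: [179.9, 0.1, 162.2]
force: [-0.7, -1.5, -0.5]
gripper_width: 0.0879
```

carry_out([
  {"xyz": [0,0,0],"turn": 0,"hand": 88},
  {"xyz": [0,0,0],"turn": 0,"hand": 88},
])

```text
time_s: 25.08
tool_pos: [0.6381, 0.2794, 0.1376]
orientation: [-180.0, 0.0, 161.8]
force: [-0.4, 0.1, 0.0]
gripper_width: 0.0881
```

```bash
python3 - <<'E'
from h import *
p=cam("wrist","v")
for k,z in (("cap_center",.03),):
        for r in outl(p,k,z): print(k,"   O",*r)
im=p["image"]; cv2.imwrite("pics/v2.png",cv2.resize(im[110:270,220:420],(800,640))[:600,:,::-1])
go([.638,.282,.008],162)
p=cam("top","vt")
im=p["image"]; cv2.imwrite("pics/v3.png",cv2.resize(im[160:235,255:345],(720,600),interpolation=cv2.INTER_CUBIC)[:600,:,::-1])
E
```

```text
cap_center    O 0.57 6661 [0.634  0.2836] [637.3 282.4] [ 63.  119.9] 72.3
now [0.6385 0.2796 0.1385] yaw [1.7996e+02 7.0000e-02 1.6180e+02] t 25.18 w 87.9 F [ 0.5  0.1 -0.1]
shift [  1.4   2.  130.5] turn -0.003 or half -0.003 j6 -58.1
```

View pics/v2.png

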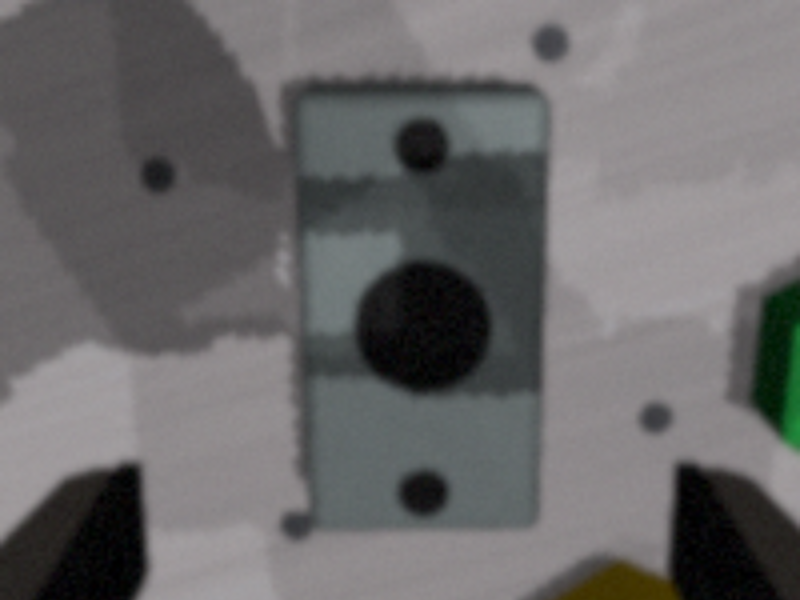

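View pics/v3.png

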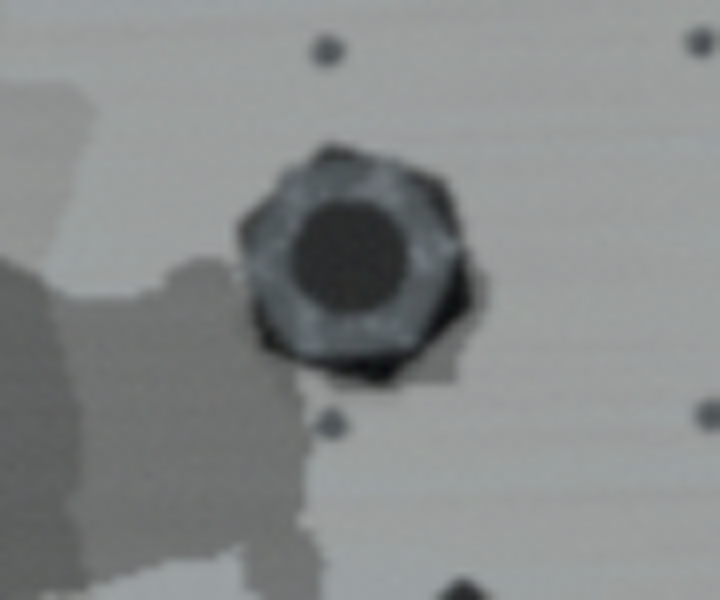

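carry_out([
  {"xyz": [0,2,50],"turn": 0,"hand": 88},
  {"xyz": [0,2,95],"turn": 0,"hand": 88},
  {"xyz": [0,2,120],"turn": 0,"hand": 88},
  {"xyz": [0,2,131],"turn": 0,"hand": 88},
  {"xyz": [0,2,131],"turn": 0,"hand": 84},
], newtons=40)

```text
time_s: 25.85
tool_pos: [0.6386, 0.2825, 0.0068]
orientation: [180.0, 0.0, 161.9]
force: [-0.3, -0.9, -0.4]
gripper_width: 0.0844
```

carry_out([
  {"xyz": [0,0,0],"turn": 0,"hand": 70},
  {"xyz": [0,0,0],"turn": 0,"hand": 56},
  {"xyz": [0,0,0],"turn": 0,"hand": 56},
  {"xyz": [0,0,0],"turn": 0,"hand": 56},
  {"xyz": [0,0,0],"turn": 0,"hand": 56},
])

```text
time_s: 26.48
tool_pos: [0.6394, 0.283, 0.0081]
orientation: [179.9, 0.1, 161.9]
force: [-1.3, -0.2, 5.5]
gripper_width: 0.0635
```

```bash
python3 - <<'E'
from h import *
p=cam("wrist","w"); t,R,o=pose()
go([.467,.093,.15],162)
im=p["image"]; cv2.imwrite("pics/w2.png",im[:,:,::-1])
E
```

```text
now [0.6394 0.283  0.008 ] yaw [1.7994e+02 1.2000e-01 1.6191e+02] t 26.52 w 63.5 F [ 0.3 -1.2  6.3]
shift [ 104.6 -234.  -142.4] turn -0.002 or half -0.002 j6 -57.9
```

View pics/w2.png

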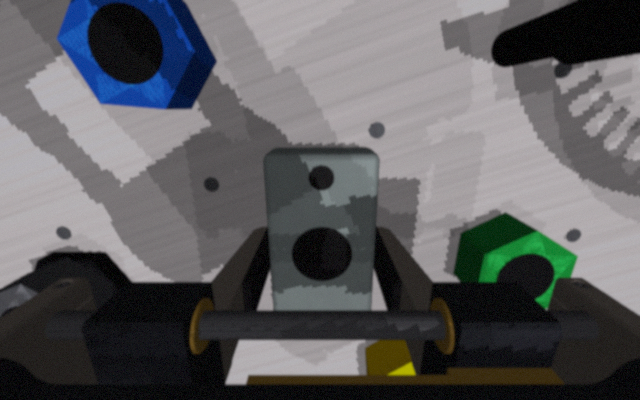

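carry_out([
  {"xyz": [0,0,-6],"turn": 0,"hand": 56},
  {"xyz": [0,0,-25],"turn": 0,"hand": 56},
  {"xyz": [0,0,-65],"turn": 0,"hand": 56},
  {"xyz": [20,-40,-105],"turn": 0.1,"hand": 56},
  {"xyz": [42,-92,-120],"turn": 0.22,"hand": 56},
])

```text
time_s: 27.15
tool_pos: [0.5713, 0.2084, 0.1306]
orientation: [179.8, 0.3, 149.2]
force: [0.5, -0.1, -4.1]
gripper_width: 0.0636
```

```bash
python3 - <<'E'
from h import *
go([.467,.093,.12],135)
E
```

```text
now [0.5713 0.2084 0.1306] yaw [179.76   0.29 149.16] t 27.15 w 63.6 F [ 0.5 -0.1 -4.1]
shift [  30.5 -152.6    9.8] turn 0.247 or half 0.247 j6 -50.5
```

carry_out([
  {"xyz": [10,-50,0],"turn": 0.12,"hand": 56},
  {"xyz": [20,-100,0],"turn": 0.247,"hand": 56},
  {"xyz": [30,-140,0],"turn": 0.247,"hand": 56},
  {"xyz": [30,-152,0],"turn": 0.247,"hand": 56},
  {"xyz": [30,-152,0],"turn": 0.247,"hand": 56},
])

```text
time_s: 27.78
tool_pos: [0.467, 0.0928, 0.1272]
orientation: [179.9, 0.1, 135.1]
force: [0.8, 0.9, -4.7]
gripper_width: 0.0635
```

```bash
python3 - <<'E'
from h import *
go([.467,.093,.06],135)
p=cam("wrist","x")
for k,z in (("rest_oblong_top",.012),):
        for r in outl(p,k,z): print(k,"   O",*r)
E
```

```text
now [0.467  0.0928 0.1272] yaw [1.7992e+02 5.0000e-02 1.3508e+02] t 27.77 w 63.5 F [ 0.8  0.9 -4.7]
shift [ 0.2  0.1 67.2] turn 0.001 or half 0.001 j6 -48.4
rest_oblong_top    O 0.93 1424 [0.4282 0.1306] [427.5 130.3] [71.5 19.8] 45.0
```

View pics/x.png

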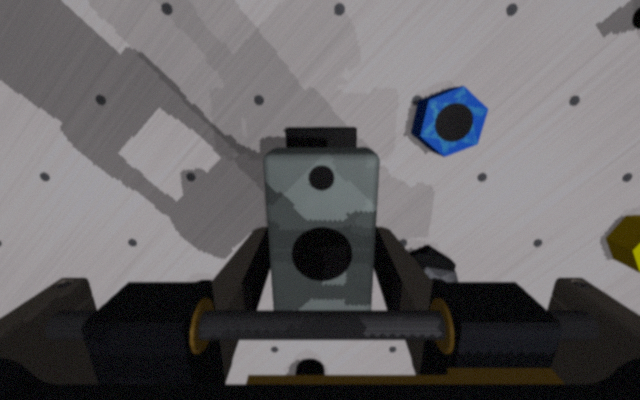

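carry_out([
  {"xyz": [0,0,40],"turn": 0,"hand": 56},
  {"xyz": [0,0,75],"turn": 0,"hand": 56},
  {"xyz": [0,0,87],"turn": 0,"hand": 56},
  {"xyz": [0,0,87],"turn": 0,"hand": 56},
  {"xyz": [0,0,87],"turn": 0,"hand": 56},
])

```text
time_s: 28.5
tool_pos: [0.4682, 0.0931, 0.041]
orientation: [179.9, 0.1, 135.2]
force: [0.3, -0.6, -4.9]
gripper_width: 0.0638
```

```bash
python3 - <<'E'
from h import *
go([.467,.093,.02],135)
p=cam("wrist","y")
im=p["image"]; cv2.imwrite("pics/y2.png",cv2.resize(im[110:310,220:420],(600,600))[:,:,::-1])
E
```

```text
now [0.4682 0.0931 0.041 ] yaw [1.7988e+02 1.3000e-01 1.3516e+02] t 28.5 w 63.8 F [ 0.3 -0.6 -4.9]
shift [ 0.8 -1.  21. ] turn 0.003 or half 0.003 j6 -48.5
```

View pics/y2.png

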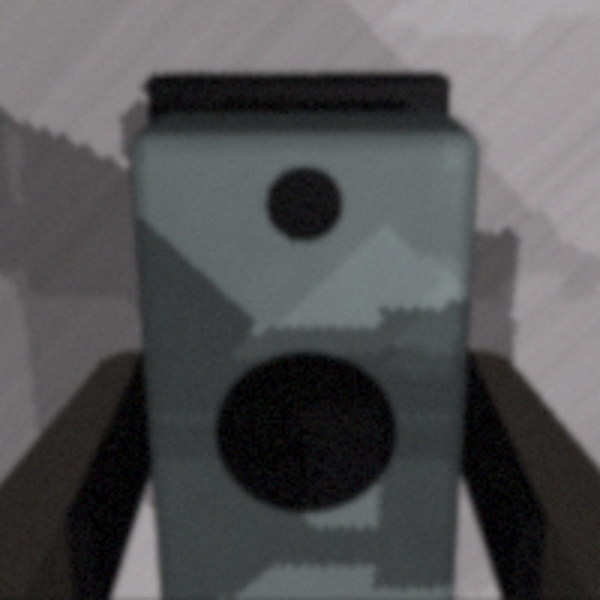

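```bash
python3 - <<'E'
from h import *
p=cam("wrist");t,R,o=pose()
k=unproj(p,[[270,135.7],[369.3,135.2]],.012); kt=(k-t)@R*1000
print("rest corners tool",kt.round(1), np.linalg.norm(k[0]-k[1]))
c=unproj(p,[[322.3,254]],.063); print("cap",((c-t)@R*1000).round(1))
e=unproj(p,[[220+160/3,110+131/3],[220+462/3,110+131/3]],.063); print("cap end",((e-t)@R*1000).round(1))
E
```

```text
rest corners tool [[ 64.2 -36.4  28.8]
 [ 64.5  33.   28.9]] 0.06947139180053831
cap [[ -0.    0.1 -22. ]]
cap end [[ 59.9 -25.9 -22.2]
 [ 59.8  27.5 -22.1]]
```

carry_out([
  {"xyz": [0,-1.5,10],"turn": 0,"hand": 56},
  {"xyz": [0,-1.5,16],"turn": 0,"hand": 56},
  {"xyz": [0,-1.5,19],"turn": 0,"hand": 56},
  {"xyz": [0,-1.5,20.5],"turn": 0,"hand": 56},
  {"xyz": [0,-1.5,21],"turn": 0,"hand": 56},
])

```text
time_s: 29.22
tool_pos: [0.4648, 0.0919, 0.02]
orientation: [-179.9, -0.1, 135.2]
force: [-12.8, -1.2, 19.4]
gripper_width: 0.0638
```

carry_out([
  {"xyz": [0,0,0.5],"turn": 0,"hand": 56},
])

```text
time_s: 29.35
tool_pos: [0.4649, 0.0919, 0.02]
orientation: [-179.9, -0.1, 135.2]
force: [-14.7, -1.4, 22.9]
gripper_width: 0.0636
```

carry_out([
  {"xyz": [0,0,-1],"turn": 0,"hand": 75},
  {"xyz": [0,0,-1],"turn": 0,"hand": 82},
  {"xyz": [0,0,-1],"turn": 0,"hand": 86},
  {"xyz": [0,0,-25],"turn": 0,"hand": 88},
  {"xyz": [0,0,-75],"turn": 0,"hand": 88},
])

```text
time_s: 29.98
tool_pos: [0.4633, 0.092, 0.0917]
orientation: [-179.8, -0.2, 135.1]
force: [0.4, -0.8, 0.5]
gripper_width: 0.0879
```

carry_out([
  {"xyz": [20,0,-60],"turn": 0,"hand": 88},
  {"xyz": [50,-10,-110],"turn": 0,"hand": 88},
  {"xyz": [55,-10,-120],"turn": 0,"hand": 88},
  {"xyz": [55,-10,-120],"turn": 0,"hand": 88},
])

```text
time_s: 30.48
tool_pos: [0.4197, 0.1237, 0.2129]
orientation: [180.0, 0.0, 135.2]
force: [-0.2, -0.1, -0.7]
gripper_width: 0.0881
```

```bash
python3 - <<'E'
from h import *
o=pose()[2]; print(o["time_s"],o["tool_pos"])
p=cam("top","z1"); q=cam("scene","z2"); r=cam("wrist","z3")
im=p["image"]; cv2.imwrite("pics/z4.png",cv2.resize(im[160:310,255:405],(600,600),interpolation=cv2.INTER_CUBIC)[:,:,::-1])
E
```

```text
30.475 [0.41965407 0.12367815 0.21287268]
```

View pics/z1.png

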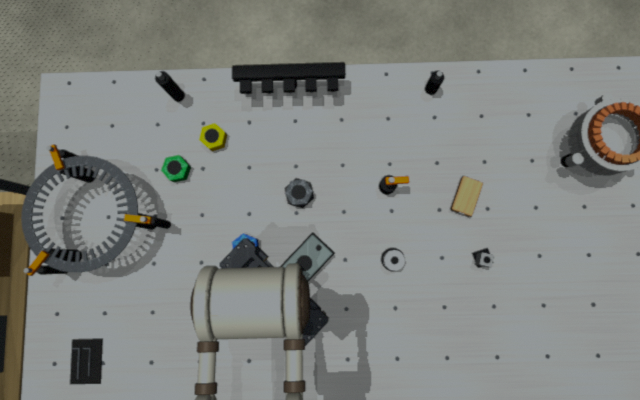

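View pics/z3.png

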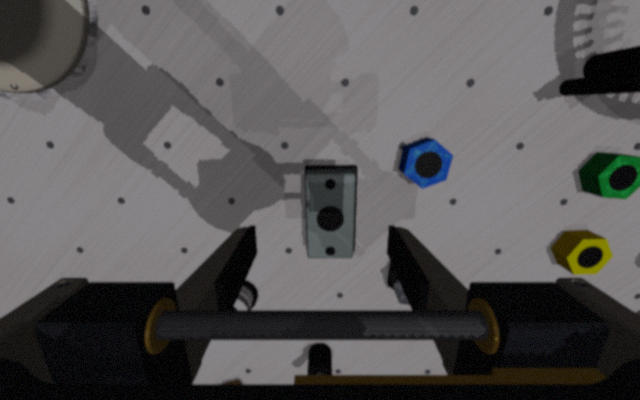

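carry_out([
  {"xyz": [60,8,-20],"turn": 0,"hand": 88},
  {"xyz": [120,16,-20],"turn": 0,"hand": 88},
  {"xyz": [180,24,-20],"turn": 0,"hand": 88},
  {"xyz": [240,32,-20],"turn": 0,"hand": 88},
  {"xyz": [280,40,-20],"turn": 0,"hand": 88},
])

```text
time_s: 31.25
tool_pos: [0.2471, 0.3505, 0.2312]
orientation: [-179.8, -0.0, 135.2]
force: [0.3, 0.6, -0.2]
gripper_width: 0.0882
```

```bash
python3 - <<'E'
from h import *
o=pose()[2]; print(o["time_s"],o["tool_pos"])
p=cam("top","y1")
im=p["image"]
a=cv2.resize(im[165:305,265:345],(343,600),interpolation=cv2.INTER_CUBIC)
b=cv2.resize(im[235:285,360:410],(300,300),interpolation=cv2.INTER_CUBIC)
c=cv2.resize(im[235:285,455:505],(300,300),interpolation=cv2.INTER_CUBIC)
cv2.imwrite("pics/y4.png",np.hstack([a,np.vstack([b,c])])[:,:,::-1])
E
```

```text
31.25 [0.24714784 0.35049693 0.23120356]
```

View pics/y4.png

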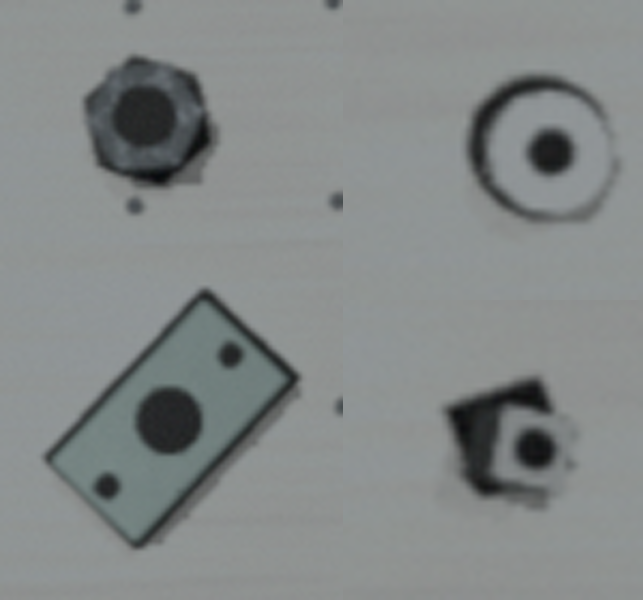

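```bash
cat > chk.py <<'E'
from h import *
from scipy.optimize import least_squares
p=cam("top"); g0=cv2.imread("pics/a_top.png",0).astype(float); g1=cv2.cvtColor(p["image"],cv2.COLOR_RGB2GRAY).astype(float)
def cen(g,c,r,th=75):
    x0,y0=int(c[0]-r),int(c[1]-r); s=g[y0:y0+2*r+1,x0:x0+2*r+1]; w=np.clip(th-s,0,40)
    lab=cv2.connectedComponents((w>0).astype(np.uint8))[1]; l=lab[r-3:r+4,r-3:r+4]; l=np.bincount(l[l>0]).argmax(); w=w*(lab==l)
    Y,X=np.mgrid[y0:y0+2*r+1,x0:x0+2*r+1]; return np.array([(w*X).sum(),(w*Y).sum()])/w.sum()
a=np.arange(6)*np.pi/3
sh={"square":(np.array([[1,1],[1,-1],[-1,-1],[-1,1]])*.018,16.5),"round":(np.c_[np.cos(np.arange(72)*np.pi/36),np.sin(np.arange(72)*np.pi/36)]*.027,0),
"hexagon":(np.c_[np.cos(a+np.pi/6),np.sin(a+np.pi/6)]*.032/np.cos(np.pi/6),41.5),"oblong":(np.array([[.064,.036],[.064,-.036],[-.064,-.036],[-.064,.036]]),-45.2)}
it={"square":((482.4,258),16,.048,(487,259.7),4),"round":((392.5,259.5),19,.044,(394.5,260),5),"hexagon":((299.5,193),22,.042,(298.6,192),8),"oblong":((305.5,262.5),42,.042,(304.5,262.5),9)}
for k,(c0,r,zt,ch,rh) in it.items():
    m=cen(g0,c0,r); poly,an=sh[k]; t=np.radians(an); P=poly@np.array([[np.cos(t),np.sin(t)],[-np.sin(t),np.cos(t)]])
    def e(x):
        q=np.vstack([proj(p,np.c_[P+x,np.full(len(P),z)]) for z in (0,.012)]).astype(np.float32)
        M=cv2.moments(cv2.convexHull(q)); return np.array([M["m10"],M["m01"]])/M["m00"]-m
    x=least_squares(e,unproj(p,[m],.006)[0,:2],diff_step=1e-3).x
    h=cen(g1,ch,rh) if k!="square" else np.array([455+385/12-.46,235+297/12-.46])
    w=unproj(p,[h],zt)[0,:2]; print(k,"rest",x.round(4),"part",w.round(4),"err mm",((w-x)*1000).round(1),np.round(h,1))
E
python3 chk.py
```

```text
square rest [ 0.4682 -0.3181] part [ 0.4637 -0.314 ] err mm [-4.5  4.2] [486.6 259.3]
round rest [ 0.4685 -0.1112] part [ 0.4663 -0.1105] err mm [-2.2  0.7] [394.3 260. ]
hexagon rest [0.627  0.1017] part [0.6256 0.1023] err mm [-1.4  0.6] [298.3 191.8]
oblong rest [0.4652 0.0912] part [0.464  0.0914] err mm [-1.2  0.2] [304.  262.8]
```

carry_out([
  {"xyz": [-60,-10,0],"turn": -0.1,"hand": 70},
  {"xyz": [-120,-20,0],"turn": -0.2,"hand": 60},
  {"xyz": [-180,-30,0],"turn": -0.3,"hand": 50},
  {"xyz": [-240,-40,0],"turn": -0.4,"hand": 50},
  {"xyz": [-300,-50,0],"turn": -0.52,"hand": 50},
])

```text
time_s: 31.98
tool_pos: [0.4271, 0.0993, 0.2316]
orientation: [-180.0, -0.1, 165.0]
force: [0.4, 0.7, -0.6]
gripper_width: 0.0498
```

```bash
python3 - <<'E'
from h import *
go([.466,-.3145,.2],165)
E
```

```text
now [0.4271 0.0993 0.2316] yaw [-1.7996e+02 -1.1000e-01  1.6505e+02] t 31.98 w 49.8 F [ 0.4  0.7 -0.6]
shift [-144.4 -389.8   31.6] turn 0.001 or half 0.001 j6 -77.8
```

carry_out([
  {"xyz": [-22,-57,0],"turn": 0,"hand": 50},
  {"xyz": [-44,-114,0],"turn": 0,"hand": 50},
  {"xyz": [-66,-171,0],"turn": 0,"hand": 50},
  {"xyz": [-88,-228,0],"turn": 0,"hand": 50},
  {"xyz": [-110,-285,0],"turn": 0,"hand": 50},
])

```text
time_s: 32.6
tool_pos: [0.4575, -0.2045, 0.2314]
orientation: [180.0, -0.1, 164.8]
force: [0.6, 0.4, -0.1]
gripper_width: 0.05
```

carry_out([
  {"xyz": [-18,-55,0],"turn": 0,"hand": 50},
  {"xyz": [-34,-105,40],"turn": 0,"hand": 50},
  {"xyz": [-34,-105,90],"turn": 0,"hand": 50},
  {"xyz": [-34,-105,130],"turn": 0,"hand": 50},
  {"xyz": [-34,-105,130],"turn": 0,"hand": 50},
])

```text
time_s: 33.22
tool_pos: [0.4606, -0.31, 0.098]
orientation: [179.7, -0.5, 164.8]
force: [-0.3, 0.4, -0.3]
gripper_width: 0.05
```

carry_out([
  {"xyz": [0,0,0],"turn": 0,"hand": 50},
])

```text
time_s: 33.35
tool_pos: [0.4644, -0.3126, 0.104]
orientation: [-180.0, 0.1, 164.9]
force: [0.9, -0.3, 0.7]
gripper_width: 0.0499
```

```bash
python3 - <<'E'
from h import *
go([.466,-.3145,.021],165)
p=cam("wrist"); im=p["image"]; cv2.imwrite("pics/aa.png",cv2.resize(im[130:310,220:420],(667,600),interpolation=cv2.INTER_CUBIC)[:,:,::-1])
E
```

```text
now [ 0.4644 -0.3126  0.104 ] yaw [-1.7995e+02  5.0000e-02  1.6491e+02] t 33.35 w 49.9 F [ 0.9 -0.3  0.7]
shift [-2.  -1.3 83. ] turn -0.002 or half -0.002 j6 -121.2
```

View pics/aa.png

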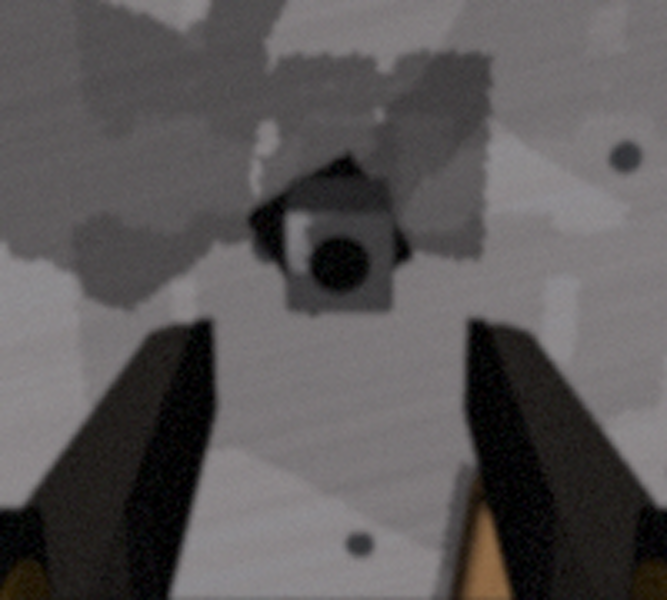

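carry_out([
  {"xyz": [-2,0,40],"turn": 0,"hand": 50},
  {"xyz": [-2,0,70],"turn": 0,"hand": 50},
  {"xyz": [-2,0,81],"turn": 0,"hand": 50},
  {"xyz": [-2,0,81],"turn": 0,"hand": 40},
  {"xyz": [-2,0,81],"turn": 0,"hand": 22},
], newtons=20)

```text
time_s: 34.02
tool_pos: [0.4673, -0.3132, 0.0239]
orientation: [-179.9, 0.2, 165.0]
force: [-0.8, -0.5, 0.2]
gripper_width: 0.0321
```

carry_out([
  {"xyz": [0,0,0],"turn": 0,"hand": 22},
  {"xyz": [0,0,0],"turn": 0,"hand": 22},
  {"xyz": [0,0,0],"turn": 0,"hand": 22},
])

```text
time_s: 34.4
tool_pos: [0.4673, -0.3132, 0.0238]
orientation: [-179.9, 0.2, 164.9]
force: [0.0, 0.1, 6.3]
gripper_width: 0.0279
```

carry_out([
  {"xyz": [0,0,-3],"turn": 0,"hand": 22},
  {"xyz": [0,0,-6],"turn": 0,"hand": 22},
  {"xyz": [-5,-2.5,-6],"turn": 0,"hand": 22},
  {"xyz": [-5,-2.5,-6],"turn": 0,"hand": 22},
  {"xyz": [-5,-2.5,-6],"turn": 0,"hand": 22},
])

```text
time_s: 35.02
tool_pos: [0.4702, -0.3157, 0.0277]
orientation: [180.0, -0.0, 164.9]
force: [0.5, 0.1, -0.6]
gripper_width: 0.028
```

carry_out([
  {"xyz": [-1.5,-1,3],"turn": 0,"hand": 22},
  {"xyz": [-1.5,-1,5],"turn": 0,"hand": 22},
  {"xyz": [-1.5,-1,6],"turn": 0,"hand": 22},
  {"xyz": [-1.5,-1,6],"turn": 0,"hand": 22},
])

```text
time_s: 35.52
tool_pos: [0.4717, -0.3174, 0.0238]
orientation: [-180.0, -0.0, 165.0]
force: [-5.0, 5.0, 13.6]
gripper_width: 0.0279
```

Seated (Fz 13.6 N). Release and retreat.

carry_out([
  {"xyz": [0,0,0],"turn": 0,"hand": 40},
  {"xyz": [0,0,0],"turn": 0,"hand": 48},
  {"xyz": [0,0,0],"turn": 0,"hand": 50},
  {"xyz": [0,0,-25],"turn": 0,"hand": 50},
  {"xyz": [0,0,-75],"turn": 0,"hand": 50},
])

```text
time_s: 36.15
tool_pos: [0.4699, -0.3156, 0.0952]
orientation: [179.8, -0.3, 164.9]
force: [0.5, 0.1, -0.3]
gripper_width: 0.0501
```

carry_out([
  {"xyz": [0,20,-55],"turn": 0,"hand": 50},
  {"xyz": [10,75,-110],"turn": 0,"hand": 50},
  {"xyz": [25,130,-130],"turn": 0,"hand": 50},
  {"xyz": [40,185,-130],"turn": 0,"hand": 50},
  {"xyz": [55,245,-130],"turn": 0,"hand": 50},
])

```text
time_s: 36.78
tool_pos: [0.4821, -0.0702, 0.2277]
orientation: [-180.0, 0.1, 164.9]
force: [0.5, -0.3, 0.2]
gripper_width: 0.0498
```

carry_out([
  {"xyz": [20,55,0],"turn": 0,"hand": 50},
  {"xyz": [40,110,0],"turn": 0,"hand": 50},
  {"xyz": [65,165,0],"turn": 0,"hand": 50},
  {"xyz": [95,215,0],"turn": 0,"hand": 50},
  {"xyz": [130,265,0],"turn": 0,"hand": 50},
])

```text
time_s: 37.4
tool_pos: [0.4246, 0.2196, 0.2269]
orientation: [180.0, 0.0, 164.9]
force: [0.5, 0.5, 0.3]
gripper_width: 0.0499
```

carry_out([
  {"xyz": [30,50,0],"turn": 0,"hand": 50},
  {"xyz": [50,100,0],"turn": 0,"hand": 50},
  {"xyz": [50,100,0],"turn": 0,"hand": 50},
  {"xyz": [50,100,0],"turn": 0,"hand": 50},
])

```text
time_s: 37.9
tool_pos: [0.4029, 0.3271, 0.2266]
orientation: [-179.9, -0.0, 165.0]
force: [0.1, -0.1, -0.5]
gripper_width: 0.0502
```

```bash
python3 - <<'E'
from h import *
o=pose()[2]; print(o["time_s"],o["tool_pos"])
p=cam("top","bb")
im=p["image"]
a=cv2.resize(im[165:305,265:345],(343,600),interpolation=cv2.INTER_CUBIC)
b=cv2.resize(im[235:285,360:410],(300,300),interpolation=cv2.INTER_CUBIC)
c=cv2.resize(im[235:285,455:505],(300,300),interpolation=cv2.INTER_CUBIC)
cv2.imwrite("pics/bb4.png",np.hstack([a,np.vstack([b,c])])[:,:,::-1])
for k,z in (("clamp_center",.042),("case_center",.024)):
    for r in outl(p,k,z): print(k,*r)
cam("scene","cc")
E
sed -i 's/h=cen(g1,ch,rh) if.*/h=cen(g1,ch,rh)/; s/(487,259.7),4)/(487.4,257.5),4)/' chk.py; python3 chk.py
```

```text
37.9 [0.40288495 0.32705404 0.22658313]
clamp_center 0.9 400 [ 0.6407 -0.1102] [ 637.4 -114.7] [68.5 44.2] 88.0
case_center 0.65 855 [ 0.61   -0.2841] [ 610.  -284.2] [54.7 87.7] 68.9
square rest [ 0.4682 -0.3181] part [ 0.4678 -0.3175] err mm [-0.4  0.6] [488.1 257.4]
round rest [ 0.4685 -0.1112] part [ 0.4663 -0.1105] err mm [-2.2  0.7] [394.3 260. ]
hexagon rest [0.627  0.1017] part [0.6256 0.1023] err mm [-1.4  0.6] [298.3 191.8]
oblong rest [0.4652 0.0912] part [0.4641 0.0915] err mm [-1.1  0.2] [304.  262.7]
```

View pics/bb4.png

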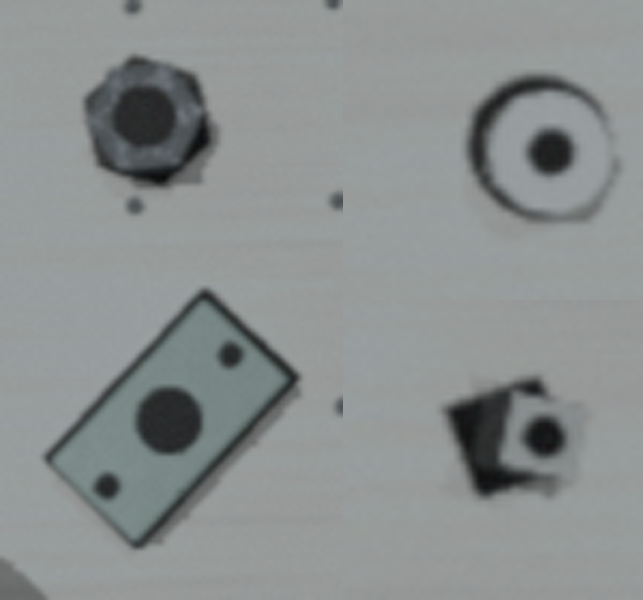

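View pics/cc.png

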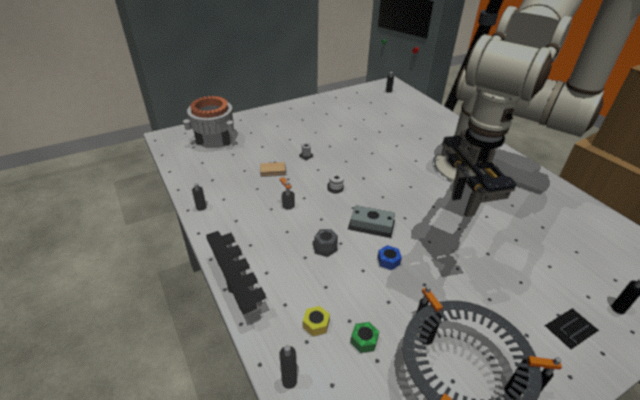

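All parts sit on their rests, upright and within about 2.5 mm by the top camera. The clamp stand and case are unmoved and the arm is clear.

```bash
python3 -c "
from plant import bot
print(bot.job_done(), bot.get_obs()['time_s'])"
```

```text
the job is handed in; nothing more can be done
the job is handed in; nothing more can be done
```

I took the stack apart from the top down, set each part on its own rest, moved the arm clear, and handed the job in at about 38 s of the 109 s. The job reports no verdict, so the results below are my own checks.

**Centring:** the last top-camera check compared each part with its rest.

| Part | Offset from rest centre |
|---|---|
| Square bush | about 0.7 mm |
| Round pulley | about 2.3 mm |
| Hexagon nut | about 1.5 mm |
| Bearing cap | about 1.1 mm |

These offsets carry a few millimetres of uncertainty, as the camera calibration is only good to about 2 mm. The bearing cap looks parallel to its rest, and all four parts look flat and upright.

**Disagreements and fixes:**
- **Bush:** the first placing was about 4–6 mm off centre, depending on the measurement. I gripped it again, moved it and set it down afresh.
- **Rest positions:** the wrist and top cameras, and different ways of measuring, disagreed by 2–3 mm.
- **Wrong direction:** one early move with the bush in the grip went sideways the wrong way at height. It touched nothing, and I corrected it.

**Forces:** the highest wrist force I read was about 27 N, while setting down the cap. No part was dropped.

**Bystanders:** the clamp stand and stylus case measured within about 1 mm of their starting positions.

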